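# Tip one sample roller out of its stock tube for the V-block

### The arm

A 6-joint arm with a two-finger parallel gripper is mounted at the origin on the work surface. World frame = base frame: x ahead of the robot, y to its left, z up, the work surface at z = 0. Lengths are in m, angles in rad, forces in N, time in s.
With the tool pointing down it reaches from about 0.4 to 0.825 m from the base axis. Payload 7 kg.
Tool frame: the origin (TCP) lies at the very end of the fingers, on their centre line; the grasp point (between the pads) lies 19 mm behind it (arm.grip_point_offset is the distance from the TCP to the grasp point, in m); z points along the fingers, y is the line along which they close (so a half turn about z gives the same grasp; the last joint's range is limited). The gripper opens to 88 mm and grips with 3 to 60 N. Pads are 19 mm wide; open, the fingers measure 130 mm over their backs; the gripper's body (78 mm by 193 mm) begins 47 mm behind the grasp point.
Start: joints at [1.579, 0.359, 0.012, 0, -1.224, -0.288], TCP at [0.186, 0.649, 0.227] pointing down, gripper open.
Joint ranges: [-3.07, 3.07], [-1.43, 2.12], [-1.02, 1.25], [-3.03, 1.67], [-3.05, -0], [-3.03, 3.03]. Speed limits (rad/s): [2.39, 2.39, 3.01, 3.14, 3.14, 3.14].

### API

Orientations are given as [roll, pitch, yaw] about the fixed x, y, z axes, in that order (R = Rz(yaw) Ry(pitch) Rx(roll)).
In Python, from station import arm, cams gives the robot as it stands.
- The arm moves only by the shell command python3 -m handwheel 'ROWS' [FORCE]. ROWS is JSON, a list that holds one entry, the list of rows, each a list of 7 numbers: the shift along the tool's x, y, z normalised to -1 to 1, where 1 is 0.08 m, then the turn, a rotation vector about the tool's x, y, z normalised to -1 to 1, where 1 is 0.5 rad, then the closure in counts, from 0 (fully open) to 255 (shut). In form: [[[x, y, z, wx, wy, wz, hand], ...]]. A call has 1 to 5 rows; each row is the pose to reach, as a shift and turn from the pose commanded when the call began, along the tool's axes at that moment; what a row does not reach only later rows make up. A row lasts 1/8 s, in which the tool goes at most 62.5 mm and 10.7 degrees, less where a joint would pass 70% of its speed; a pose out of reach is approached as far as the arm can. A call with a number of a shift or a turn outside -1 to 1 is refused whole. A call with a gripper value outside its range is refused whole. The fingers move at their own pace and stop on an object; FORCE is the grip in N (left out, the last holds). Time passes only in rows, so rows that repeat a pose let the fingers close. It gives the time, the measured TCP pose, the force, the opening and the grip force at its end, in the units of the state.
- arm.get_state(): the state, without advancing time (a new reading comes with each control period).
- cams.grab_frame(name): name is "side" or "top" or "wrist"; returns the picture (420x560x3 uint8, blue, green, red); there is no depth.
- cams.camera_info(name): a dict with "camera_matrix" (3x3 intrinsics, pixels), "R" (3x3) and "t" (3): a world point X has camera coordinates R X + t; the wrist camera has in their place "hand_eye" (4x4, takes a point from camera to tool coordinates, whose origin is the TCP and whose axes are the flange's). Camera axes: x right, y down, z forward; pixel columns grow to the right and rows downward; lengths in m; the calibration is good to about 2 mm. A picture is of the moment at which its call begins: read the wrist's pose just before it. camera_info takes no time and is no camera call.
- arm.job_done(): hands the job in; it is judged then, once.
The state is a dict: "t": time; "q": joint angles; "qd": joint speeds; "joint_efforts": joint torques, N m; "eef_pos": TCP position; "ee_rot": TCP orientation; "force": force on the tool from outside, world axes, zero at the start; "moment": the same for the moment, N m; "width": finger opening in m; "gripper_force": force on a finger pad.
Only numpy, scipy, OpenCV 4.12 (cv2) and the standard library are available. Lean on these libraries where they do the work, as an engineer would, in place of code of your own. Each camera call takes 0.05 s, during which the arm holds its last target. There are 200 camera calls.

### The job

Take the clear stock tube out of its sloping rest, hold its mouth low over the blue mat and tip it slowly until the first steel roller comes over the rim, stopping there so that this one alone slides down onto the mat, without falling from a height, and the other two stay in the tube. Put the tube back in its sloping rest, foot against the toe plate, then pick up the roller and lay it in the groove of the V-block, along the groove and centred. Leave the tape, the carton and the caliper where they are.

Things in the scene. Friction and masses are not known exactly. Their poses are not given: they have to be found in the camera images.
- tube_mid (a point): Clear plastic tube, 30 mm outside, 24 mm bore, 190 mm long, 60 g; closed foot 6 mm thick with a 12 mm orange band, open mouth with a 5 mm orange band. Point on its axis half-way along: the place to grip, fingers across the tube and square to it. z axis along the tube towards the mouth. Starts in the rest, leaning 35 degrees, mouth up and away from the robot, three rollers in file at its foot.
- tube_mouth (a point): Centre of the tube's open mouth, in the plane of the rim, 95 mm from tube_mid along its z. The rollers lie loose in the smooth bore (2 mm play all round): they slide, all together, only once the mouth is tipped some 13 to 22 degrees below level (friction differs each time), and stay put when it is less.
- rest_home (a point): Where tube_mid lies when the tube is home in the sloping rest, about 106 mm above the bench. z axis up the 35 degree slope towards the mouth end, x axis square to the slope, down into the saddles, y axis level, across the rest. The tube goes in along +x and out along -x. The toe plate's face is 95 mm down the slope from here; a tube let go a little up the slope slides down to it.
- rest: Sloping tube rest fixed to the bench, on the left or on the right: dark base plate 200 x 84 x 8 mm, grey sloping spine, toe plate, and two black open V saddles 14 mm wide, 63 mm either side of rest_home. Saddles end 3 mm below the tube's axis, the spine lies 35 mm below it: room for fingers beside the tube's middle. Origin at the centre of its underside, x towards the mouth end, z up.
- roller1_mid (a point): Steel roller, plain cylinder 20 mm diameter, 36 mm long, 88 g (differs by up to a quarter), the one nearest the tube's mouth: the sample to take out. Point at its centre; x axis is the cylinder's axis. At the start its front end is about 75 mm short of the rim.
- roller2_mid (a point): Second steel roller, same as roller1, behind it in the tube; it stays in the tube. Point at its centre, x axis along the cylinder.
- roller3_mid (a point): Third steel roller, at the tube's foot, same as roller1; it stays in the tube. Point at its centre, x axis along the cylinder.
- mat_top (a point): Blue inspection mat, fixed flat on the bench, 180 x 200 x 4 mm; point at the centre of its top surface, x along the 180 mm side, z up. Grippy: rollers do not slide or roll away on it.
- vblock_seat (a point): Dark steel V-block fixed to the bench on the other side from the rest: 24 mm long along the groove, 70 mm wide, 42.5 mm high, 90 degree groove 31 mm wide, 15.5 mm deep. Point where the roller's centre lies when laid in the groove midway, 41 mm above the bench; x axis along the groove, z up. The roller overhangs the block 6 mm at each end, so it can be held and let go by its ends.
- tape: Bystander: loose roll of blue masking tape lying flat, 100 mm outside, 76 mm hole, 25 mm high; origin at the centre of its underside.
- carton: Bystander: loose open cardboard carton 100 x 80 x 50 mm; origin at the centre of its underside.
- caliper: Bystander: loose caliper lying flat, 230 mm long along its x axis, about 60 mm wide over the jaws, 12 mm thick at the display; origin at the middle of the beam's underside.
Mind the look-alikes: they are no part of the job. Of the things that look like the rest, take the one that is farthest to the robot's left at the start. Of the things shaped like the part that bears tube_mid, the clear one is meant.

How it is judged:
By the outcome, as a careful person would: the job done as asked, in the order asked, and still so for the second after the job is handed in, with the robot touching nothing.
It also fails if it takes over 72 s, if anything falls off the work surface, if the arm or the gripper's body presses on something with over 40 N, if the wrist force passes 120 N, or if a joint passes its speed limit or range.

## Working session

There is one attempt and no reset: what is moved stays moved. The work goes in short steps, Python scripts to look and compute and a shell command to move; the robot and the scene stay as the last step left them, time stands still between calls to the robot, and variables do not carry over. Pictures are saved under pics/ and viewed, at most 10 in all, crops included, and the job is handed in when it is done.

```bash
ls; mkdir -p pics; python3 - <<'E'
from station import arm,cams
import cv2,numpy as np
print(arm.get_state())
for n in ("top","side"):
    im=cams.grab_frame(n); cv2.imwrite(f"pics/{n}0.png",im)
for n in ("top","side","wrist"): print(n,cams.camera_info(n))
E
```

```text
pics
{'t': 0.0, 'q': array([ 1.57909881e+00,  3.59404003e-01,  1.10265436e-02, -3.59790018e-04,
       -1.22412694e+00, -2.88097049e-01]), 'qd': array([ 0.00060916,  0.00015153,  0.00078025, -0.00037111, -0.00045368,
        0.00178849]), 'joint_efforts': array([-6.83139187e-04, -5.82720852e+01,  2.93073517e+01,  6.99724406e+00,
        7.07796498e-03, -1.50551791e-04]), 'eef_pos': array([0.18629652, 0.6482429 , 0.22559584]), 'ee_rot': array([ 3.13985888e+00, -1.61077027e-04, -2.79916959e-01]), 'force': array([-0.32381146, -0.23381204, -0.17961136]), 'moment': array([0.02756731, 0.03090046, 0.02440414]), 'gripper_force': 0.0, 'width': 0.08767051311506205}
top {'camera_matrix': array([[477.67655291,   0.        , 281.48322201],
       [  0.        , 477.67655291, 209.30657838],
       [  0.        ,   0.        ,   1.        ]]), 'R': array([[-0.00242783, -0.99999607,  0.00139913],
       [-0.98127348,  0.00211289, -0.19260812],
       [ 0.19260441, -0.00184054, -0.98127476]]), 't': array([-0.01918172,  0.57595669,  1.22495039])}
side {'camera_matrix': array([[455.54169616,   0.      
[... 159 characters left out ...]
7,  0.01699991],
       [-0.21642322, -0.62960572, -0.74616193],
       [ 0.26662691,  0.69710595, -0.66554743]]), 't': array([-0.54824316,  0.20693291,  1.09387133])}
wrist {'camera_matrix': array([[337.08487436,   0.        , 285.76840888],
       [  0.        , 337.08487436, 209.55007739],
       [  0.        ,   0.        ,   1.        ]]), 'hand_eye': array([[ 7.96010147e-04, -9.62110641e-01, -2.72658177e-01,
         7.18880365e-02],
       [ 9.99999614e-01,  6.64258077e-04,  5.75519422e-04,
        -3.03150572e-04],
       [-3.72597963e-04, -2.72658530e-01,  9.62110798e-01,
        -1.57835187e-01],
       [ 0.00000000e+00,  0.00000000e+00,  0.00000000e+00,
         1.00000000e+00]])}
```

View pics/top0.png

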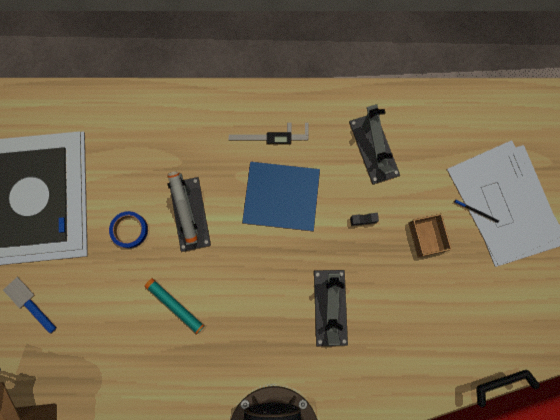

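View pics/side0.png

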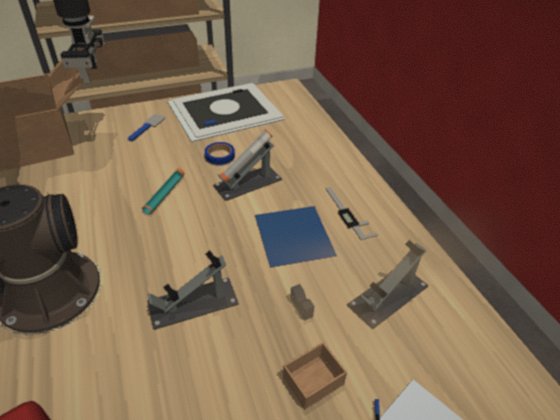

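```bash
cat > h.py <<'E'
import numpy as np,cv2
from station import arm,cams
from scipy.spatial.transform import Rotation as Rn
def cam(n,st=None):
    c=cams.camera_info(n);K=c["camera_matrix"]
    if n!="wrist": return K,np.array(c["R"]),np.array(c["t"])
    s=st or arm.get_state();T=np.eye(4);T[:3,:3]=Rn.from_euler("xyz",s["ee_rot"]).as_matrix();T[:3,3]=s["eef_pos"]
    W=np.linalg.inv(T@c["hand_eye"]);return K,W[:3,:3],W[:3,3]
def ray(C,px):
    K,R,t=C;d=R.T@np.linalg.solve(K,[px[0],px[1],1]);return -R.T@t,d/np.linalg.norm(d)
def plane(C,px,z):
    o,d=ray(C,px);return o+d*(z-o[2])/d[2]
def tri(*cp):
    A=np.zeros((3,3));b=np.zeros(3)
    for C,px in cp:
        o,d=ray(C,px);P=np.eye(3)-np.outer(d,d);A+=P;b+=P@o
    X=np.linalg.solve(A,b);return X,[np.linalg.norm((np.eye(3)-np.outer(ray(C,p)[1],ray(C,p)[1]))@(X-ray(C,p)[0])) for C,p in cp]
def proj(C,X):
    K,R,t=C;p=K@(R@np.array(X)+t);return p[:2]/p[2]
def blobs(im,lo,hi,amin=15):
    m=cv2.inRange(cv2.cvtColor(im,cv2.COLOR_BGR2HSV),lo,hi)
    n,l,s,c=cv2.connectedComponentsWithStats(m)
    return m,l,[(i,c[i].round(1).tolist(),s[i].tolist()) for i in range(1,n) if s[i][4]>=amin]
E
python3 - <<'E'
from h import *
for n in("top","side"):
    im=cv2.imread(f"pics/{n}0.png");C=cam(n)
    m,l,b=blobs(im,(3,130,110),(14,255,255),10);print(n,"orange",[x[1:] for x in b])
    m,l,b=blobs(im,(100,90,50),(118,255,140),800)
    for x in b:
        c=cv2.findContours((l==x[0]).astype(np.uint8),0,2)[0][0]
        q=cv2.boxPoints(cv2.minAreaRect(c)) if n=="top" else cv2.approxPolyDP(c,8,True)[:,0]
        print("blue",x[1],[plane(C,p,.004).round(4).tolist() for p in q])
im=cv2.imread("pics/top0.png")
a=cv2.resize(im[150:260,155:220],None,fx=5,fy=5,interpolation=2)
b=cv2.resize(im[195:245,340:390],None,fx=8,fy=8,interpolation=2)
c=np.zeros((560,730,3),np.uint8);c[:550,:325]=a;c[:400,328:728]=b;cv2.imwrite("pics/crop1.png",c)
E
```

```text
top orange [([172.6, 175.5], [167, 173, 12, 5, 23]), ([423.0, 226.2], [421, 223, 5, 7, 13]), ([429.0, 229.8], [427, 228, 5, 5, 12]), ([426.1, 234.1], [422, 231, 10, 8, 19]), ([191.0, 239.4], [186, 236, 10, 7, 40]), ([423.4, 238.8], [420, 236, 9, 5, 17]), ([433.1, 240.0], [431, 237, 6, 7, 17]), ([433.0, 247.7], [429, 246, 10, 6, 18]), ([151.0, 280.2], [149, 278, 5, 5, 20]), ([146.6, 285.2], [145, 283, 5, 6, 19]), ([532.0, 417.1], [529, 415, 7, 5, 14])]
blue [281.0, 196.0] [[0.5491, 0.0884, 0.004], [0.7256, 0.0714, 0.004], [0.702, -0.1289, 0.004], [0.5267, -0.107, 0.004]]
side orange [([180.2, 170.4], [176, 168, 8, 7, 25]), ([224.2, 176.8], [221, 173, 8, 8, 35])]
blue [290.1, 233.4] [[0.719, 0.0639, 0.004], [0.5502, 0.0816, 0.004], [0.5297, -0.104, 0.004], [0.7012, -0.0783, 0.004]]
```

View pics/crop1.png

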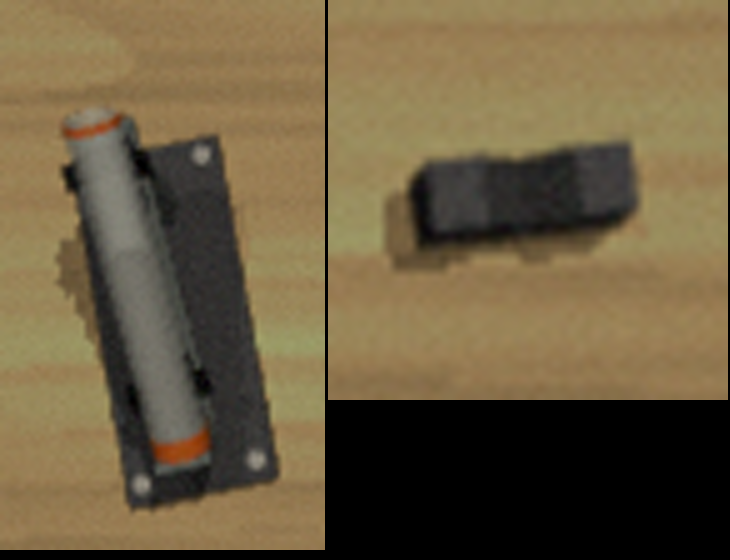

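```bash
python3 - <<'E'
from h import *
C=cam("top");f=plane(C,(191.6,239),.067);m=plane(C,(174.4,175.6),.171)
d=(m-f)[:2];L=np.linalg.norm(d);d/=L
mid=f[:2]+d*(89*np.cos(np.radians(35))/1000+.0086)
print("L",L,"exp",.1815*np.cos(np.radians(35)),"yaw",np.arctan2(d[1],d[0]),"mid",mid)
z=np.array([d[0]*np.cos(.6109),d[1]*np.cos(.6109),np.sin(.6109)]);x=np.array([d[0]*np.sin(.6109),d[1]*np.sin(.6109),-np.cos(.6109)])
R=np.c_[z,np.cross(x,z),x];M=np.r_[mid,.106]
print("rpy",Rn.from_matrix(R).as_euler("xyz"),"TCP grasp",M+.019*x,"tcp at 100 back",M-.081*x)
S=cam("side");print("side proj mouth/foot bands",proj(S,M+.0925*z),proj(S,M-.089*z))
P=plane(C,(365.2,218.1),.0425);a=plane(C,(352.4,219),.0425)-plane(C,(377.9,217.2),.0425);print("vblock",P,"wide dir",a,np.arctan2(a[1],a[0]))
s=arm.get_state();R0=Rn.from_euler("xyz",s["ee_rot"])
r=(R0.inv()*Rn.from_matrix(R)).as_rotvec();print("rotvec",r, "shift tool",R0.inv().apply(M-.081*x-s["eef_pos"]))
E
```

```text
L 0.14667976943864647 exp 0.148676096038452 yaw 0.19400787017728774 mid [0.57479099 0.23140816]
rpy [ 3.14159265 -0.6109      0.19400787] TCP grasp [0.58548502 0.23350931 0.09043649] tcp at 100 back [0.52920065 0.2224506  0.1723497 ]
side proj mouth/foot bands [269.97942192 133.41502925] [226.29349257 177.14424183]
vblock [ 0.55386757 -0.24661727  0.0425    ] wide dir [-0.00478682  0.06908039  0.        ] 1.6399792260091142
rotvec [ 0.14610656  0.59947779 -0.4584788 ] shift tool [0.44719405 0.31454924 0.05390928]
```

```bash
cat > go.py <<'E'
# go.py x y z roll pitch yaw -> remaining shift (units of .08) and turn (units of .5) in tool axes
import sys
from h import *
def need(P,rpy,s=None):
    s=s or arm.get_state();R0=Rn.from_euler("xyz",s["ee_rot"])
    return R0.inv().apply(np.array(P)-s["eef_pos"])/.08,(R0.inv()*Rn.from_euler("xyz",rpy)).as_rotvec()/.5
if __name__=="__main__":
    a=list(map(float,sys.argv[1:]));s=arm.get_state()
    print("t",round(s["t"],2),"q",s["q"].round(2),"p",s["eef_pos"].round(4),s["ee_rot"].round(3),"w",round(s["width"],4),*[v.round(3) for v in need(a[:3],a[3:],s)])
E
for i in 1; do :; done
python3 -m handwheel '[[[0.45,0.3,-0.2,0,0,-0.4,0],[0.93,0.66,-0.3,0,0,-0.9,0],[0.93,0.66,-0.3,0,0,-0.95,0]]]' 20
python3 go.py 0.501 0.217 0.213 3.1416 -0.611 0.194
```

```text
t: 0.48
eef_pos: [0.245, 0.5754, 0.2517]
ee_rot: [-3.141, -0.0, 0.198]
force: [-0.1, 0.8, 0.2]
width: 0.0874
gripper_force: 0.0
t 0.47 q [ 1.48  0.26 -0.07  0.   -1.24  0.29] p [0.245  0.5754 0.2517] [-3.141 -0.     0.198] w 0.0874 [2.258 5.022 0.48 ] [-0.004  1.221  0.006]
```

```bash

python3 -m handwheel '[[[0.2,0.6,0,0,0,0,0],[0.45,1,0,0,0,0,0]]]' >/dev/null
python3 -m handwheel '[[[0.2,0.6,0,0,0,0,0],[0.45,1,0,0,0,0,0]]]' >/dev/null
python3 -m handwheel '[[[0.2,0.6,0,0,0,0,0],[0.45,1,0,0,0,0,0]]]' >/dev/null
python3 -m handwheel '[[[0.2,0.6,0,0,0,0,0],[0.45,1,0,0,0,0,0]]]' >/dev/null
python3 -m handwheel '[[[0.2,0.6,0,0,0,0,0],[0.45,1,0,0,0,0,0],[0.45,1,0,0,0.3,0,0],[0.45,1,0,0,0.6,0,0]]]' 
python3 go.py 0.501 0.217 0.213 3.1416 -0.611 0.194
```

```text
t: 1.98
eef_pos: [0.4986, 0.2198, 0.2503]
ee_rot: [-3.141, -0.304, 0.193]
force: [0.4, -1.3, 1.7]
width: 0.0875
gripper_force: 0.0
t 1.98 q [ 0.91 -0.05 -0.58  0.27 -0.83  0.69] p [0.4986 0.2198 0.2503] [-3.141 -0.304  0.193] w 0.0875 [-0.118  0.041  0.452] [-0.001  0.614 -0.002]
```

```bash

python3 -m handwheel '[[[-0.1,0.04,0.2,0,0.3,0,0],[-0.12,0.04,0.45,0,0.61,0,0],[-0.12,0.04,0.45,0,0.61,0,0],[-0.12,0.04,0.45,0,0.61,0,0]]]' >/dev/null
python3 - <<'E'
from h import *
s=arm.get_state();im=cams.grab_frame("wrist");cv2.imwrite("pics/w1.png",im);np.save("w1.npy",np.r_[s["eef_pos"],s["ee_rot"]])
print([x[1:] for x in blobs(im,(3,120,90),(16,255,255),60)[2]])
C=cam("wrist",s)
z=Rn.from_euler("xyz",[3.14159,-.6109,.194]).as_matrix()[:,0];M=np.array([.5748,.2314,.106])
print([proj(C,M+k*z).round(1) for k in(.0925,0,-.089)])
E
python3 go.py 0.501 0.217 0.213 3.1416 -0.611 0.194
```

```text
[([284.1, 109.0], [266, 106, 37, 7, 249]), ([141.5, 215.6], [116, 212, 51, 16, 81])]
[array([291.9, 103.6]), array([291.2, 208.6]), array([290.6, 293.5])]
t 2.52 q [ 0.82 -0.14 -1.02  1.03 -0.39  0.03] p [0.5065 0.2204 0.2284] [ 3.139 -0.582  0.194] w 0.0875 [-0.168  0.028  0.12 ] [0.005 0.058 0.001]
```

View pics/w1.png

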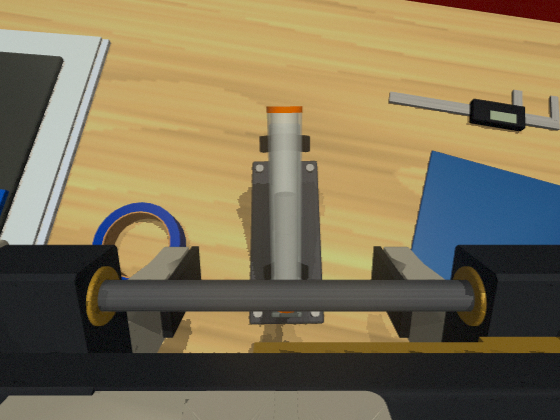

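```bash
python3 go.py 0.551 0.231 0.1396 3.1416 -0.611 0.194
```

```text
t 2.52 q [ 0.82 -0.14 -1.02  1.03 -0.39  0.03] p [0.5065 0.2204 0.2284] [ 3.139 -0.582  0.194] w 0.0875 [-0.132 -0.026  1.241] [0.005 0.058 0.001]
```

```bash
python3 -m handwheel '[[[-0.05,-0.03,0.4,0,0,0,0],[-0.1,-0.03,0.8,0,0.04,0,0],[-0.1,-0.03,0.8,0,0.04,0,0]]]' >/dev/null; python3 go.py 0.551 0.231 0.1396 3.1416 -0.611 0.194
```

```text
t 2.9 q [ 0.61 -0.01 -1.02  1.39 -0.23 -0.17] p [0.5485 0.2359 0.1887] [ 3.128 -0.563  0.195] w 0.0877 [-0.311  0.059  0.53 ] [0.027 0.096 0.002]
```

```bash
cat > kin.py <<'E'
from h import *
from scipy.optimize import least_squares
def rot(ax,a): return Rn.from_rotvec(np.array(ax)*a).as_matrix()
X,Y,Z=np.eye(3)
def fk(q,k):
    a1,e,h,l1,a3,l2,L=k[:7]
    R=rot(Z,q[0]);p=R@[a1,-e,h]
    R=R@rot(Y,q[1]);p=p+R@[0,0,l1]
    R=R@rot(Y,-q[2]);p=p+R@[l2,0,a3]
    R=R@rot(X,k[7]*q[3])@rot(Y,-q[4]);p=p+R@[L,0,0]
    R=R@rot(X,k[8]*q[5])
    return p,R
D=[([1.5791,.3594,.011,0,-1.2241,-.2881],[.1863,.6482,.2256],[3.1399,0,-.28]),
([1.48,.26,-.07,0,-1.24,.29],[.245,.5754,.2517],[-3.141,0,.198]),
([.91,-.05,-.58,.27,-.83,.69],[.4986,.2198,.2503],[-3.141,-.304,.193]),
([.82,-.14,-1.02,1.03,-.39,.03],[.5065,.2204,.2284],[3.139,-.582,.194]),
([.61,-.01,-1.02,1.39,-.23,-.17],[.5485,.2359,.1887],[3.128,-.563,.195])]
s=arm.get_state();D.append((s["q"],s["eef_pos"],s["ee_rot"]))
def fit():
    best=None
    for s4 in(1,-1):
        for s6 in(1,-1):
            def E(v,full=0):
                k=[*v[:7],s4,s6];T=rot([1,0,0],0);o=[]
                # tool offset rotation from first pose
                _,R0=fk(D[0][0],k);T=R0.T@Rn.from_euler("xyz",D[0][2]).as_matrix()
                for q,p,r in D:
                    P,R=fk(q,k);o+=list((P-p)*5)
                    o+=list(Rn.from_matrix((R@T).T@Rn.from_euler("xyz",r).as_matrix()).as_rotvec())
                return np.array(o)
            f=least_squares(E,[0,.19,.3,.4,.0,.4,.3])
            if best is None or f.cost<best[0]: best=(f.cost,[*f.x,s4,s6],E(f.x))
    k=best[1];_,R0=fk(D[0][0],k);return k,R0.T@Rn.from_euler("xyz",D[0][2]).as_matrix(),best
LO=np.array([-3.07,-1.43,-1.02,-3.03,-3.05,-3.03]);HI=np.array([3.07,2.12,1.25,1.67,0,3.03])
def ik(P,rpy,k,T,q0s,n=40):
    Rt=Rn.from_euler("xyz",rpy).as_matrix();S=[];g=np.random.default_rng(0)
    for i in range(n):
        q0=q0s if i==0 else g.uniform(np.maximum(LO,-2),np.minimum(HI,2))
        def E(q):
            p,R=fk(q,k);return np.r_[(p-P)*5,Rn.from_matrix((R@T).T@Rt).as_rotvec()]
        f=least_squares(E,np.clip(q0,LO+.01,HI-.01),bounds=(LO,HI))
        S.append((f.cost,f.x.round(2)))
    S.sort(key=lambda a:a[0]);return S
E
python3 - <<'E'
from kin import *
k,T,b=fit();print(np.round(k,4),b[0],np.abs(b[2]).max());print(T.round(2))
np.savez("k.npz",k=k,T=T)
for nm,P,r in (("grasp",[.5847,.2376,.0904],[3.1416,-.611,.194]),("grasp flip",[.5847,.2376,.0904],(Rn.from_euler("xyz",[3.1416,-.611,.194])*Rn.from_euler("z",np.pi)).as_euler("xyz")),("back60",[.551,.231,.1396],[3.1416,-.611,.194])):
    S=ik(P,r,k,T,D[-1][0]);print(nm);[print("  %.1e"%c,q) for c,q in S[:4]]
E
```

```text
[ 0.442   0.187  -0.4704  0.4942  0.217  -0.0471 -0.0196 -1.     -1.    ] 0.19504237540787872 0.29112567680226326
[[ 0. -0.  1.]
 [-1.  0.  0.]
 [-0. -1. -0.]]
grasp
  1.3e-31 [ 0.68  0.7   1.21  0.27 -1.52  1.15]
  7.0e-31 [ 0.68  0.7   1.21  0.27 -1.52  1.15]
  3.8e-29 [ 0.68  0.7   1.21  0.27 -1.52  1.15]
  9.5e-28 [ 0.68  0.7   1.21  0.27 -1.52  1.15]
grasp flip
  1.2e-29 [ 0.68  0.7   1.21  0.27 -1.52 -1.99]
  2.5e-29 [ 0.68  0.7   1.21  0.27 -1.52 -1.99]
  9.0e-28 [ 0.68  0.7   1.21  0.27 -1.52 -1.99]
  1.6e-27 [ 0.68  0.7   1.21  0.27 -1.52 -1.99]
back60
  3.9e-30 [ 0.71  0.57  0.99  0.29 -1.45  1.1 ]
  4.3e-30 [ 0.71  0.57  0.99  0.29 -1.45  1.1 ]
  7.2e-30 [ 0.71  0.57  0.99  0.29 -1.45  1.1 ]
  3.5e-29 [ 0.71  0.57  0.99  0.29 -1.45  1.1 ]
```

```bash
sed -i 's/a1,e,h,l1,a3,l2,L=k\[:7\]/a1,e,h,l1,a3,l2,L,e4,a6=k[:9]/; s/rot(X,k\[7\]\*q\[3\])@rot(Y,-q\[4\]);p=p+R@\[L,0,0\]/rot(X,k[9]*q[3]);p=p+R@[0,e4,0];R=R@rot(Y,-q[4]);p=p+R@[L,0,a6]/; s/k\[8\]\*q\[5\]/k[10]*q[5]/; s/\*v\[:7\]/*v[:9]/; s/\[0,.19,.3,.4,.0,.4,.3\]/[0,.1,.3,.4,.0,.4,.3,-.1,0]/; s/o+=list((P-p)\*5)/o+=list((P-p)*5)/' kin.py
python3 - <<'E'
from kin import *
k,T,b=fit();print(np.round(k,4),b[0]);print(b[2].reshape(-1,6).round(3))
E
```

```text
[ 0.0083  0.0081  0.1771  0.6055  0.0108  0.4436  0.3769 -0.1839  0.0062
 -1.     -1.    ] 0.00024658826526750014
[[ 0.001  0.004  0.    -0.    -0.     0.   ]
 [-0.    -0.008  0.    -0.     0.     0.001]
 [ 0.003  0.007  0.001  0.003  0.003 -0.002]
 [-0.002 -0.007 -0.01   0.005  0.005 -0.   ]
 [-0.005  0.003  0.003 -0.003  0.002  0.002]
 [ 0.006  0.002  0.005  0.     0.    -0.   ]]
```

```bash
python3 - <<'E'
from kin import *
k,T,b=fit();np.savez("k.npz",k=k,T=T)
r=np.array([3.1416,-.611,.194]);f=(Rn.from_euler("xyz",r)*Rn.from_euler("z",np.pi)).as_euler("xyz")
for nm,P,rr in (("grasp",[.5847,.2376,.0904],r),("flip",[.5847,.2376,.0904],f),("back60",[.551,.231,.1396],r),("back130",[.511,.223,.197],r)):
    S=ik(P,rr,k,T,D[-1][0]);print(nm);U=[]
    for c,q in S:
        if c<1e-4 and not any(np.abs(q-u).max()<.1 for u in U): U.append(q);print("  %.1e"%c,q)
    print("  best %.1e"%S[0][0],S[0][1])
E
```

```text
grasp
  best 1.3e-03 [ 0.11  0.23 -0.73 -3.03 -0.   -1.61]
flip
  best 1.3e-03 [ 0.11  0.23 -0.73 -3.03 -0.    1.53]
back60
  best 4.5e-03 [ 0.11  0.09 -0.79 -3.03 -0.   -1.61]
back130
  best 2.8e-03 [ 0.79 -0.08 -1.02  1.06 -0.35  0.02]
```

```bash
cat >> kin.py <<'E'
def load(): 
    z=np.load("k.npz");return list(z["k"]),z["T"]
def pose(mid,yaw,tilt,off=.019):
    # tool x horizontally along yaw, tool z tilted by 'tilt' from down towards yaw; grip point at mid
    R=Rn.from_euler("xyz",[np.pi,-tilt,yaw]);return np.array(mid)+R.apply([0,0,off]),R.as_euler("xyz")
E
python3 - <<'E'
from kin import *
k,T=load();dg=np.radians;q0=D[-1][0]
for b in(10,15,20,25,30):
    for back in(0,.07):
        P,r=pose(np.array([.574,.2355,.106])-back*np.array([.563,.1106,-.819]),.194,dg(b))
        S=ik(P,r,k,T,q0,12);print("grasp",b,back,"%.1e"%S[0][0],S[0][1])
for yaw in(.194,-.2,-.6,.8):
    d=np.array([np.cos(yaw),np.sin(yaw),0])
    for b in(10,20):
        th=dg(20);mouth=np.array([.615,-.014,.024]);mid=mouth-.095*(d*np.cos(th)-[0,0,np.sin(th)])
        P,r=pose(mid,yaw,-th-dg(35-b));S=ik(P,r,k,T,q0,12);print("pour",yaw,b,"%.1e"%S[0][0],S[0][1])
P,r=pose([.554,-.247,.041],.069-np.pi/2,0)
S=ik(P,r,k,T,q0,12);print("vb","%.1e"%S[0][0],S[0][1])
E
```

```text
grasp 10 0 1.4e-30 [ 0.75  0.3  -0.52  0.16 -0.61  0.88]
grasp 10 0.07 1.2e-30 [ 0.8   0.18 -0.53  0.15 -0.73  0.86]
grasp 15 0 8.0e-31 [ 0.77  0.27 -0.65  0.33 -0.45  0.71]
grasp 15 0.07 6.5e-30 [ 0.83  0.14 -0.64  0.28 -0.59  0.72]
grasp 20 0 1.3e-28 [ 0.72  0.23 -0.84  0.74 -0.26  0.35]
grasp 20 0.07 1.8e-30 [ 0.83  0.1  -0.78  0.49 -0.45  0.52]
grasp 25 0 2.5e-04 [ 0.42  0.2  -0.97  1.67 -0.1  -0.31]
grasp 25 0.07 2.0e-29 [ 0.75  0.06 -0.95  0.91 -0.29  0.17]
grasp 30 0 5.0e-03 [ 0.44  0.2  -0.97  1.67 -0.13 -0.33]
grasp 30 0.07 8.6e-04 [ 0.61  0.05 -1.02  1.32 -0.2  -0.11]
pour 0.194 10 6.5e-31 [ 0.27  0.76  0.   -0.06 -1.6   1.51]
pour 0.194 20 7.2e-31 [ 0.28  0.65 -0.11 -0.05 -1.42  1.51]
pour -0.2 10 1.2e-30 [ 0.18  0.76  0.09 -0.27 -1.65  1.27]
pour -0.2 20 7.9e-31 [ 0.21  0.65 -0.03 -0.23 -1.46  1.26]
pour -0.6 10 3.3e-31 [ 0.09  0.73  0.11 -0.47 -1.61  1.03]
pour -0.6 20 7.8e-31 [ 0.14  0.63 -0.   -0.4  -1.42  0.99]
pour 0.8 10 1.8e-30 [ 0.39  0.7  -0.25  0.29 -1.37  1.81]
pour 0.8 20 4.2e-31 [ 0.37  0.61 -0.31  0.26 -1.22  1.84]
vb 1.2e-31 [-0.1   0.44 -0.41  0.   -0.72  0.17]
```

```bash
python3 -m handwheel '[[[0,0,0,0,-0.35,0,0],[0,0,0,0,-0.7,0,0],[0,0,0,0,-0.7,0,0]]]' >/dev/null;  python3 go.py 0.5385 0.2286 0.1447 3.1416 -0.209 0.194
```

```text
t 3.27 q [ 0.83  0.06 -0.71  0.55 -0.57  0.47] p [0.5703 0.2213 0.2035] [ 3.095 -0.412  0.169] w 0.0881 [-0.64  -0.181  0.515] [ 0.109 -0.405 -0.058]
```

```bash
python3 -m handwheel '[[[-0.3,-0.1,0,0.1,-0.25,-0.06,0],[-0.6,-0.15,0.1,0.1,-0.4,-0.06,0],[-0.6,-0.15,0.1,0.1,-0.4,-0.06,0]]]' >/dev/null;  python3 go.py 0.5385 0.2286 0.1447 3.1416 -0.209 0.194
```

```text
t 3.65 q [ 0.83  0.12 -0.53  0.19 -0.76  0.81] p [0.5297 0.2272 0.1763] [ 3.136 -0.215  0.195] w 0.088 [0.024 0.001 0.409] [ 0.01  -0.012  0.003]
```

Well behaved now. Advance to the pre-grasp and look with the wrist camera to centre on the tube.

```bash
python3 -m handwheel '[[[0.02,0,0.4,0.01,-0.01,0,0],[0.02,0,0.4,0.01,-0.01,0,0],[0.02,0,0.4,0.01,-0.01,0,0]]]' >/dev/null;  python3 go.py 0.5770 0.2366 0.0874 3.1416 -0.209 0.194
python3 - <<'E'
from h import *
s=arm.get_state();im=cams.grab_frame("wrist");cv2.imwrite("pics/w2.png",im);C=cam("wrist",s)
m,l,b=blobs(im,(3,120,90),(16,255,255),60)
for i,c,st in b: print(c,st)
z=np.array([np.cos(.6109)*np.cos(.194),np.cos(.6109)*np.sin(.194),np.sin(.6109)]);M=np.array([.574,.2355,.106]);x=np.array([.563,.1106,-.819])
print("exp mouth band centre (axis, near surf)",proj(C,M+.0925*z).round(1),proj(C,M+.0925*z-.015*x).round(1), "rim far/near",proj(C,M+.095*z-.015*x).round(1),"axis 40mm up",proj(C,M+.04*z).round(1))
E
```

```text
t 4.03 q [ 0.81  0.16 -0.55  0.2  -0.69  0.81] p [0.5397 0.2274 0.1473] [ 3.14  -0.214  0.195] w 0.0879 [ 0.31  -0.024  0.834] [ 0.003 -0.01   0.002]
[280.4, 42.6] [247, 27, 67, 25, 908]
[56.6, 199.5] [44, 164, 46, 81, 239]
exp mouth band centre (axis, near surf) [285.3  25.2] [285.3  32.2] rim far/near [285.3  25.5] axis 40mm up [285.1 132.1]
```

View pics/w2.png

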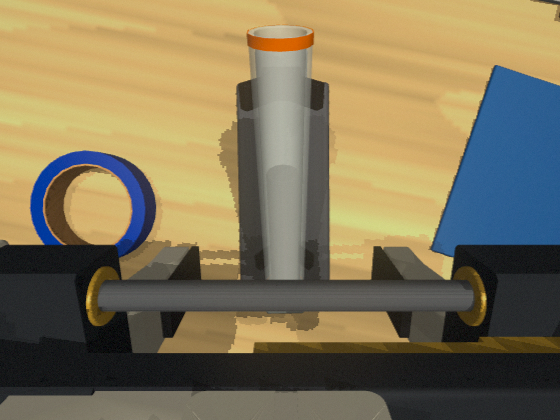

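```bash
python3 -m handwheel '[[[0.13,-0.04,0.4,0,-0.01,0,0],[0.27,-0.04,0.8,0,-0.01,0,0],[0.27,-0.04,0.83,0,-0.01,0,0],[0.27,-0.04,0.83,0,-0.01,0,0]]]';  python3 go.py 0.5739 0.2373 0.0874 3.1416 -0.209 0.194
```

```text
t: 4.58
eef_pos: [0.5739, 0.2374, 0.0874]
ee_rot: [3.14, -0.209, 0.195]
force: [-1.6, 0.7, 0.1]
width: 0.0874
gripper_force: 0.0
t 4.58 q [ 0.77  0.29 -0.55  0.22 -0.56  0.82] p [0.5739 0.2374 0.0874] [ 3.14  -0.209  0.195] w 0.0874 [-0.     0.002 -0.   ] [ 0.003 -0.001  0.002]
```

```bash
python3 -m handwheel '[[[0,0,0,0,0,0,150],[0,0,0,0,0,0,150],[0,0,0,0,0,0,200],[0,0,0,0,0,0,255],[0,0,0,0,0,0,255]]]' 30;python3 -m handwheel '[[[0,0,0,0,0,0,255],[0,0,0,0,0,0,255]]]'; python3 -c "
from h import *;s=arm.get_state();print(s['moment'],s['force'])"
```

```text
t: 5.2
eef_pos: [0.5739, 0.2374, 0.0864]
ee_rot: [3.14, -0.209, 0.195]
force: [-0.6, 0.5, 0.3]
width: 0.0433
gripper_force: 0.0
t: 5.45
eef_pos: [0.5739, 0.2363, 0.0864]
ee_rot: [3.138, -0.208, 0.195]
force: [2.5, -6.4, 3.1]
width: 0.0283
gripper_force: 30.0
[-2.16848896 -0.25668847 -0.23219683] [ 2.45689995 -6.39178053  3.08017152]
```

```bash
python3 -m handwheel '[[[-0.08,0,-0.18,0,0,0,255],[-0.2,0,-0.46,0,0,0,255],[-0.3,0,-0.7,0,0,0,255],[-0.39,0,-0.92,0,0,0,255],[-0.39,0,-0.92,0,0,0,255]]]'; python3 -m handwheel '[[[0,0,-0.4,0,0,0,255],[0,0,-0.6,0,0,0,255],[0,0,-0.6,0,0,0,255]]]'
python3 - <<'E'
from h import *
s=arm.get_state();print(s['moment'],s['force'],s['q'].round(2));im=cams.grab_frame("wrist");cv2.imwrite("pics/w3.png",im)
for i,c,st in blobs(im,(3,120,90),(16,255,255),60)[2]: print(c,st)
E
```

```text
t: 6.08
eef_pos: [0.5287, 0.2291, 0.1532]
ee_rot: [3.141, -0.21, 0.195]
force: [0.6, 1.0, -2.9]
width: 0.0285
gripper_force: 30.0
t: 6.45
eef_pos: [0.5196, 0.2273, 0.1994]
ee_rot: [3.141, -0.21, 0.195]
force: [0.1, 1.0, -3.7]
width: 0.0283
gripper_force: 30.0
[-0.23568748  0.88477737  0.04140922] [ 0.07262118  1.02224926 -3.65677525] [ 0.84  0.08 -0.51  0.17 -0.82  0.82]
[284.8, 87.2] [228, 47, 115, 59, 2522]
[98.3, 191.9] [84, 151, 55, 72, 846]
```

View pics/w3.png

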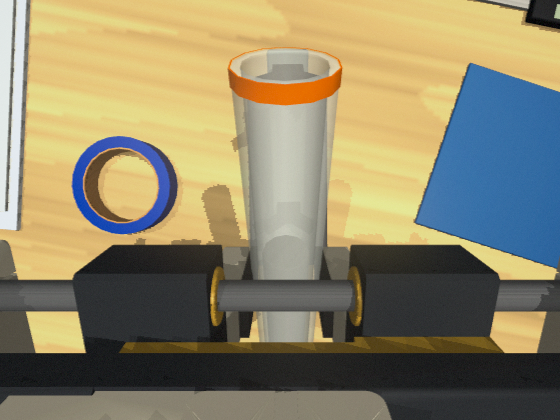

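```bash
python3 -m handwheel '[[[0,0.2,0,0,-0.1,0,255],[0,0.6,0,0,-0.25,0,255],[0,1,0,0,-0.4,0,255]]]' 40 >/dev/null
python3 -m handwheel '[[[0,0.35,0,0,-0.13,0,255],[0,0.7,0,0,-0.26,0,255],[0,1,0,0,-0.4,0,255]]]' >/dev/null
python3 -m handwheel '[[[0,0.4,0,0,-0.13,0,255],[0,0.8,0,0,-0.26,0,255],[0,1,0,0,-0.4,0,255],[0,1,0,0,-0.4,0,255]]]' 
cat > tube.py <<'E'
# measure tube from top + side views: band centroids -> axis
from h import *
import sys
def bands(n):
    im=cams.grab_frame(n);cv2.imwrite(f"pics/{n}_{sys.argv[1]}.png",im);return blobs(im,(3,120,90),(16,255,255),8)[2]
s=arm.get_state();R=Rn.from_euler("xyz",s["ee_rot"]).as_matrix();G=s["eef_pos"]-.019*R[:,2]
print("t",round(s["t"],2),"G",G.round(4),"rpy",s["ee_rot"].round(3),"M",s["moment"].round(3),"F",s["force"].round(2))
al=np.radians(float(sys.argv[2]));ax=R@[np.cos(al),0,-np.sin(al)]
print("model pitch down deg",-np.degrees(np.arcsin(ax[2])).round(1),"mouth",(G+.095*ax).round(4))
for n in("top","side"):
    C=cam(n);print(n,"exp mouth/foot",proj(C,G+.0925*ax).round(1),proj(C,G-.089*ax).round(1),[(c,st[4]) for i,c,st in bands(n) if min(np.linalg.norm(np.array(c)-proj(C,G+.0925*ax)),np.linalg.norm(np.array(c)-proj(C,G-.089*ax)))<25])
E
python3 tube.py 4 23
```

```text
t: 7.75
eef_pos: [0.5659, -0.0098, 0.1958]
ee_rot: [3.139, 0.396, 0.191]
force: [-0.4, 0.6, -4.9]
width: 0.0284
gripper_force: 40.0
t 7.75 G [ 0.5731 -0.0084  0.2133] rpy [3.139 0.396 0.191] M [ 0.397 -1.851 -0.007] F [-0.41  0.59 -4.93]
model pitch down deg -0.3 mouth [0.6664 0.0098 0.2138]
top exp mouth/foot [269.  160.5] [283.8 234.4] [([283.5, 233.2], 74)]
side exp mouth/foot [307.3 163.2] [242.8 186.7] [([244.3, 185.9], 63)]
```

```bash
python3 - <<'E'
import cv2,numpy as np
a=cv2.imread("pics/side_4.png");b=cv2.imread("pics/top_4.png")
c=np.hstack([cv2.resize(a[100:300,200:390],(400,421)),cv2.resize(b[120:320,180:370],(400,421))]);cv2.imwrite("pics/c4.png",c)
E
```

```text
(no output)
```

View pics/c4.png

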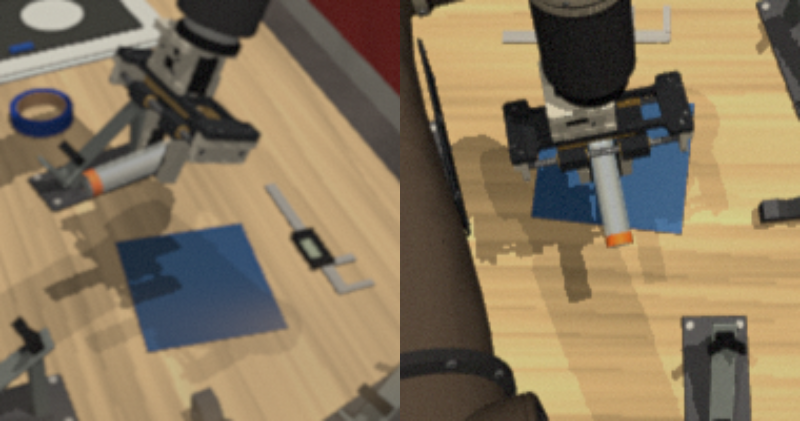

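```bash
cat > pour.py <<'E'
# pour.py theta_deg hb_mm [dx back along tube mm]: rows needed to hold the mouth's lower bore edge hb over the mat
import sys
from go import *
al=np.radians(23)
def tgt(th,hb,back=0,mouth=(.62,-.01),yaw=.192):
    t=np.radians(th);d=np.array([np.cos(yaw),np.sin(yaw),0]);ax=d*np.cos(t)-[0,0,np.sin(t)]
    m=np.array([*mouth,.004+hb/1000+.012*np.cos(t)])-ax*back/1000
    R=Rn.from_euler("xyz",[np.pi,t+al,yaw]);return m-.095*ax+R.apply([0,0,.019]),R.as_euler("xyz")
if __name__=="__main__":
    a=list(map(float,sys.argv[1:]));s=arm.get_state();P,r=tgt(*a)
    R=Rn.from_euler("xyz",s["ee_rot"]);print("theta now",round(np.degrees(np.arcsin(-R.apply([np.cos(al),0,-np.sin(al)])[2])),2),"My tool",R.inv().apply(s["moment"])[1].round(3),"t",round(s["t"],2),"q",s["q"].round(2),"need",*[v.round(3) for v in need(P,r,s)])
E
python3 pour.py 5 100; python3 pour.py 10 7
```

```text
theta now -0.5 My tool 1.867 t 7.85 q [ 0.3   0.45  0.03 -0.04 -1.55  1.47] need [-0.152  0.143  1.28 ] [ 0.005 -0.192  0.002]
theta now -0.5 My tool 1.867 t 7.85 q [ 0.3   0.45  0.03 -0.04 -1.55  1.47] need [0.246 0.142 2.253] [ 0.005 -0.366  0.001]
```

```bash
python3 -m handwheel '[[[0,0.05,0.3,0,0,0,255],[-0.1,0.14,0.7,0,-0.1,0,255],[-0.15,0.14,1,0,-0.19,0,255],[-0.15,0.14,1,0,-0.19,0,255]]]' >/dev/null;python3 pour.py 8 30
```

```text
theta now 5.1 My tool 2.234 t 8.35 q [ 0.29  0.51 -0.08 -0.04 -1.47  1.49] need [0.414 0.009 0.988] [ 0.006 -0.101  0.003]
```

```bash
python3 tube.py 5 23 
```

```text
t 8.35 G [ 0.5345 -0.0257  0.1449] rpy [3.14  0.49  0.194] M [ 0.323 -2.214  0.007] F [ 0.45  1.01 -4.03]
model pitch down deg 5.1 mouth [ 0.6274 -0.0074  0.1364]
top exp mouth/foot [276.5 184.2] [290.8 253.4] [([290.7, 252.2], 72)]
side exp mouth/foot [294.  194.3] [230.3 213.9] [([232.8, 213.3], 58)]
```

```bash
python3 -m handwheel '[[[0.15,0.01,0.4,0,-0.03,0,255],[0.3,0.01,0.7,0,-0.07,0,255],[0.41,0.01,0.97,0.01,-0.1,0,255],[0.41,0.01,0.97,0.01,-0.1,0,255]]]' >/dev/null;python3 pour.py 10 8; python3 pour.py 12 8
```

```text
theta now 7.86 My tool 2.342 t 8.95 q [ 0.28  0.62 -0.12 -0.05 -1.37  1.51] need [ 0.116 -0.007  0.23 ] [-0.005 -0.075  0.003]
theta now 7.86 My tool 2.342 t 8.95 q [ 0.28  0.62 -0.12 -0.05 -1.37  1.51] need [ 0.094 -0.007  0.191] [-0.005 -0.144  0.003]
```

```bash
python3 -m handwheel '[[[0.06,0,0.12,0,-0.04,0,255],[0.12,-0.01,0.23,-0.01,-0.075,0,255],[0.12,-0.01,0.23,-0.01,-0.075,0,255]]]' ;python3 pour.py 10 8; python3 - <<'E'
from h import *
im=cams.grab_frame("wrist");cv2.imwrite("pics/p10.png",im)
E
```

```text
t: 9.32
eef_pos: [0.5183, -0.0293, 0.0244]
ee_rot: [3.14, 0.576, 0.194]
force: [-0.0, 0.5, -3.8]
width: 0.0287
gripper_force: 40.0
theta now 10.0 My tool 2.58 t 9.32 q [ 0.28  0.66 -0.11 -0.05 -1.37  1.5 ] need [-0.004  0.005  0.003] [ 0.006 -0.     0.003]
```

View pics/p10.png

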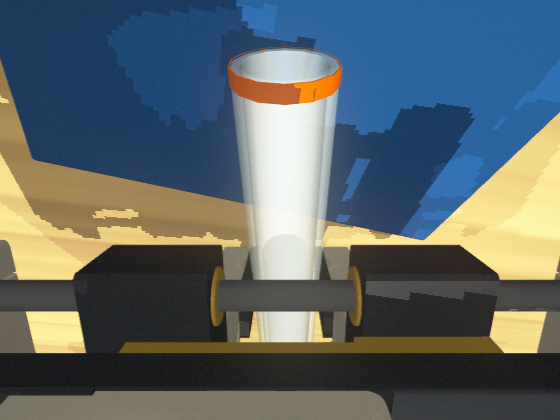

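```bash
cat > look.py <<'E'
import sys
from h import *
im=cams.grab_frame("wrist");cv2.imwrite(f"pics/{sys.argv[1]}.png",im)
g=cv2.cvtColor(im,cv2.COLOR_BGR2GRAY)[:,276:296].mean(1)
print("prof 40..245/7",g[40:246:7].round().astype(int))
E
python3 - <<'E'
import cv2;g=cv2.cvtColor(cv2.imread("pics/p10.png"),6)[:,276:296].mean(1);print(g[40:246:7].round().astype(int))
E
python3 -m handwheel '[[[-0.02,0,-0.04,0,-0.07,0,255],[-0.02,0,-0.04,0,-0.07,0,255]]]' >/dev/null; python3 look.py p12; python3 pour.py 13 8
```

```text
[ 85  80 214 215 215 216 229 120 122 123 246 246 246 246 247 247 246 247
 247 247 246 247 246 246 246 248 248 248 230 230]
prof 40..245/7 [ 64  78 215 215 216 216 227 120 122 123 246 246 246 247 247 246 247 247
 247 247 247 247 247 247 248 249 248 248 231 231]
theta now 11.82 My tool 2.647 t 9.68 q [ 0.28  0.68 -0.09 -0.05 -1.41  1.51] need [-0.02   0.003  0.001] [ 0.006 -0.041  0.003]
```

```bash
python3 -m handwheel '[[[-0.02,0,0,0,-0.04,0,255],[-0.02,0,0,0,-0.04,0,255]]]' >/dev/null; python3 look.py p13; python3 pour.py 14 8
```

```text
prof 40..245/7 [ 64  77 216 216 217 217 228 121 122 124 246 247 247 247 247 247 247 247
 247 247 247 247 247 247 249 249 249 249 232 231]
theta now 13.03 My tool 2.809 t 9.97 q [ 0.28  0.69 -0.07 -0.05 -1.43  1.51] need [-0.009  0.003 -0.021] [ 0.006 -0.034  0.002]
```

```bash
python3 -m handwheel '[[[-0.01,0,-0.02,0,-0.035,0,255],[-0.01,0,-0.02,0,-0.035,0,255]]]' >/dev/null; python3 look.py p14; python3 pour.py 15 8
```

```text
prof 40..245/7 [ 64  78 216 216 217 217 228 121 122 124 247 247 247 247 247 247 247 247
 247 247 247 247 247 248 249 249 249 249 232 231]
theta now 14.04 My tool 2.838 t 10.28 q [ 0.28  0.7  -0.06 -0.05 -1.46  1.51] need [-0.012  0.003 -0.02 ] [ 0.006 -0.033  0.002]
```

```bash
python3 -m handwheel '[[[-0.01,0,-0.02,0,-0.035,0,255],[-0.01,0,-0.02,0,-0.035,0,255]]]' >/dev/null; python3 look.py p15; python3 pour.py 16 8
```

```text
prof 40..245/7 [ 64  79 217 217 217 218 227 122 124 125 247 247 247 247 248 248 248 248
 248 248 248 248 248 249 249 249 249 250 233 232]
theta now 15.05 My tool 2.961 t 10.57 q [ 0.28  0.71 -0.05 -0.05 -1.48  1.51] need [-0.014  0.003 -0.019] [ 0.006 -0.033  0.002]
```

```bash
python3 -m handwheel '[[[-0.014,0,-0.02,0,-0.035,0,255],[-0.014,0,-0.02,0,-0.035,0,255]]]' >/dev/null; python3 look.py p16; python3 pour.py 17 8
```

```text
prof 40..245/7 [ 64  78 218 218 218 219 225 122 125 127 247 248 248 248 248 248 248 248
 248 248 248 248 248 250 250 249 250 250 233 233]
theta now 16.06 My tool 2.947 t 10.88 q [ 0.28  0.72 -0.03 -0.05 -1.5   1.51] need [-0.011  0.003 -0.017] [ 0.006 -0.033  0.002]
```

```bash
python3 -m handwheel '[[[-0.012,0,-0.02,0,-0.035,0,255],[-0.012,0,-0.02,0,-0.035,0,255]]]' >/dev/null; python3 look.py p17; python3 pour.py 18 8
```

```text
prof 40..245/7 [ 64  77 217 217 218 219 225 122 124 126 248 248 248 248 248 248 248 248
 248 248 248 248 250 250 250 250 250 246 233 233]
theta now 17.06 My tool 3.072 t 11.18 q [ 0.28  0.73 -0.02 -0.05 -1.52  1.51] need [-0.011  0.003 -0.016] [ 0.006 -0.033  0.002]
```

```bash
python3 -m handwheel '[[[0,0,0,0,0,0,255]]]' >/dev/null; python3 look.py p17b; python3 pour.py 18 8; python3 - <<'E'
import cv2
for n in("p16","p17","p17b"):
    g=cv2.cvtColor(cv2.imread(f"pics/{n}.png"),6)[:,276:296].mean(1);print(n,g[205:245].round().astype(int))
E
```

```text
prof 40..245/7 [ 63  77 217 218 218 218 226 123 125 127 248 248 248 248 248 248 248 248
 248 248 248 248 250 250 250 250 250 246 233 233]
theta now 17.05 My tool 3.027 t 11.35 q [ 0.28  0.73 -0.02 -0.05 -1.52  1.51] need [-0.008  0.003 -0.016] [ 0.006 -0.033  0.002]
p16 [250 250 250 250 250 250 250 250 250 249 249 249 249 250 250 250 250 250
 250 250 250 250 250 250 250 249 241 234 233 233 233 233 233 233 233 233
 233 233 233 233]
p17 [250 250 250 250 250 250 250 250 250 250 250 250 250 250 250 251 250 250
 250 250 250 250 250 250 246 237 233 233 234 233 233 233 233 233 233 233
 233 233 233 233]
p17b [250 250 250 250 250 249 250 250 250 250 250 250 250 250 250 250 250 250
 250 250 250 250 250 250 246 237 234 233 233 233 233 233 233 233 233 233
 233 233 233 233]
```

```bash
cat > look.py <<'E'
import sys
from h import *
im=cams.grab_frame("wrist");cv2.imwrite(f"pics/{sys.argv[1]}.png",im)
g=cv2.cvtColor(im,cv2.COLOR_BGR2GRAY)[:,276:296].mean(1)
print("rows<242 in 105..245:",[int(r) for r in range(105,245) if g[r]<242][:3],"prof 40..245/7",g[40:246:7].round().astype(int))
E
python3 -m handwheel '[[[-0.01,0,-0.02,0,-0.035,0,255],[-0.01,0,-0.02,0,-0.035,0,255]]]' >/dev/null; python3 look.py p18; python3 pour.py 19 8
```

```text
rows<242 in 105..245: [227, 228, 229] prof 40..245/7 [ 63  77 217 218 218 219 222 123 125 129 248 248 248 248 248 248 248 248
 248 248 248 248 250 250 250 251 251 234 234 234]
theta now 18.07 My tool 3.139 t 11.65 q [ 0.28  0.74 -0.01 -0.05 -1.54  1.51] need [-0.012  0.003 -0.014] [ 0.006 -0.033  0.002]
```

```bash
python3 -m handwheel '[[[0,0,0,0,0,0,255],[0,0,0,0,0,0,255]]]' >/dev/null; python3 look.py p18b; python3 pour.py 19 8
```

```text
rows<242 in 105..245: [224, 225, 226] prof 40..245/7 [ 63  77 218 218 218 219 222 123 125 129 248 248 248 248 248 248 248 248
 248 248 248 248 250 250 250 250 251 234 234 234]
theta now 18.05 My tool 3.148 t 11.95 q [ 0.28  0.74 -0.01 -0.05 -1.54  1.51] need [-0.009  0.003 -0.013] [ 0.006 -0.033  0.002]
```

```bash
python3 -m handwheel '[[[0,0,0,0,0,0,255],[0,0,0,0,0,0,255],[0,0,0,0,0,0,255],[0,0,0,0,0,0,255]]]' >/dev/null; python3 look.py p18c; python3 pour.py 18.4 8
```

```text
rows<242 in 105..245: [224, 225, 226] prof 40..245/7 [ 63  77 218 218 218 219 222 123 125 129 248 248 248 248 248 248 248 248
 248 248 248 248 250 250 250 251 251 234 234 234]
theta now 18.05 My tool 3.043 t 12.5 q [ 0.28  0.74 -0.01 -0.05 -1.54  1.51] need [-0.003  0.003 -0.003] [ 0.006 -0.012  0.002]
```

```bash
python3 -m handwheel '[[[-0.008,0,-0.01,0,-0.025,0,255],[-0.008,0,-0.01,0,-0.025,0,255],[-0.008,0,-0.01,0,-0.025,0,255]]]' >/dev/null; python3 look.py p187; python3 pour.py 19 8
```

```text
rows<242 in 105..245: [216, 217, 218] prof 40..245/7 [ 63  77 218 218 219 220 215 124 126 134 248 248 248 248 248 248 249 248
 249 249 249 249 250 250 250 242 234 234 234 234]
theta now 18.77 My tool 3.109 t 12.93 q [ 0.28  0.74  0.   -0.05 -1.56  1.51] need [-0.003  0.003 -0.004] [ 0.006 -0.008  0.002]
```

```bash
python3 -m handwheel '[[[0,0,0,0,0,0,255],[0,0,0,0,0,0,255]]]' >/dev/null; python3 look.py p187b; python3 pour.py 19 8
```

```text
rows<242 in 105..245: [197, 198, 199] prof 40..245/7 [ 64  77 219 220 220 220 202 125 126 150 248 248 249 249 249 249 249 249
 249 249 249 249 250 235 235 235 235 236 235 235]
theta now 18.76 My tool 3.089 t 13.22 q [ 0.28  0.74  0.   -0.05 -1.56  1.51] need [-0.002  0.003 -0.003] [ 0.006 -0.008  0.002]
```

```bash
python3 -m handwheel '[[[0.008,0,0.01,0,0.025,0,255],[0.008,0,0.01,0,0.025,0,255]]]' >/dev/null; python3 look.py p187c; python3 pour.py 18 8
```

```text
rows<242 in 105..245: [168, 169, 170] prof 40..245/7 [ 64  78 220 221 221 222 171 126 127 181 249 249 249 249 249 249 249 249
 249 236 236 236 236 236 236 236 236 236 236 236]
theta now 18.03 My tool 3.046 t 13.53 q [ 0.28  0.74 -0.01 -0.05 -1.54  1.51] need [0.004 0.003 0.006] [0.006 0.001 0.002]
```

```bash
python3 -m handwheel '[[[0,0,0,0,0,0,255],[0,0,0,0,0,0,255]]]' >/dev/null; python3 look.py p187d; python3 pour.py 18 8
```

```text
rows<242 in 105..245: [146, 147, 148] prof 40..245/7 [ 64  79 221 221 222 222 154 126 128 209 249 249 249 249 249 244 236 236
 236 237 236 237 237 237 237 236 236 236 236 236]
theta now 18.05 My tool 2.992 t 13.82 q [ 0.28  0.74 -0.01 -0.05 -1.54  1.51] need [0.002 0.003 0.005] [0.006 0.002 0.002]
```

```bash
python3 -m handwheel '[[[0,0,0,0,0,0,255],[0,0,0,0,0,0,255]]]' >/dev/null; python3 look.py p187e; python3 pour.py 18 8
```

```text
rows<242 in 105..245: [132, 133, 134] prof 40..245/7 [ 65  78 221 222 222 222 146 126 128 219 249 249 249 247 236 236 237 237
 237 237 237 237 237 237 237 236 237 236 236 236]
theta now 18.05 My tool 3.02 t 14.12 q [ 0.28  0.74 -0.01 -0.05 -1.54  1.51] need [0.001 0.003 0.005] [0.006 0.002 0.002]
```

```bash
python3 -m handwheel '[[[-0.007,0,-0.008,0,-0.022,0,255],[-0.007,0,-0.008,0,-0.022,0,255],[-0.007,0,-0.008,0,-0.022,0,255]]]' >/dev/null; python3 look.py p187f; python3 pour.py 18 8
```

```text
rows<242 in 105..245: [111, 112, 113] prof 40..245/7 [ 65  80 221 222 222 222 136 124 125 234 248 236 236 237 238 237 237 237
 237 237 237 237 237 237 237 237 237 237 236 236]
theta now 18.69 My tool 2.95 t 14.55 q [ 0.28  0.74  0.   -0.05 -1.56  1.51] need [0.008 0.003 0.012] [0.006 0.024 0.002]
```

```bash
python3 -m handwheel '[[[0.003,0,0.004,0,0.01,0,255],[0.003,0,0.004,0,0.01,0,255],[0.003,0,0.004,0,0.01,0,255]]]' >/dev/null; python3 look.py p187g; python3 pour.py 18 8
```

```text
rows<242 in 105..245: [105, 106, 107] prof 40..245/7 [ 60 115 117 119 127 123 118 119 121 234 236 236 236 236 237 237 237 237
 237 237 236 238 237 237 237 237 237 237 237 236]
theta now 18.39 My tool 2.879 t 14.97 q [ 0.28  0.74 -0.   -0.05 -1.55  1.51] need [0.006 0.003 0.009] [0.006 0.014 0.002]
```

```bash
python3 -c "
import cv2,numpy as np
a=cv2.imread('pics/p187g.png')[20:260,200:370];cv2.imwrite('pics/cg.png',cv2.resize(a,None,fx=2,fy=2))"
```

```text
(no output)
```

View pics/cg.png

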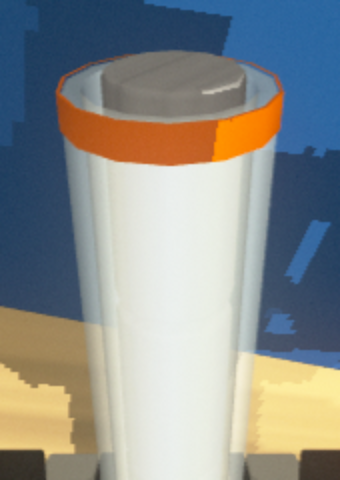

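```bash
cat > look2.py <<'E'
import sys
from h import *
s=arm.get_state();im=cams.grab_frame("wrist");cv2.imwrite(f"pics/{sys.argv[1]}.png",im)
h=cv2.cvtColor(im,cv2.COLOR_BGR2HSV)[:,276:296].astype(float);sat=h[:,:,1].mean(1)
top=next((r for r in range(0,90) if sat[r]<70),None)
C=cam("wrist",s);R=Rn.from_euler("xyz",s["ee_rot"]).as_matrix();G=s["eef_pos"]-.019*R[:,2];al=np.radians(23)
ax=R@[np.cos(al),0,-np.sin(al)];n=R@[np.sin(al),0,np.cos(al)]
print("far edge row",top,"pred rows for p=0,5..25",[proj(C,G+(.095+p/1000)*ax+.012*n)[1].round() for p in(0,5,10,15,20,25)],"sat",sat[0:90:6].round().astype(int),"t",s["t"].round(2))
E
python3 look2.py g1; python3 -m handwheel '[[[0,0,0,0,0,0,255],[0,0,0,0,0,0,255]]]' >/dev/null; python3 look2.py g2
```

```text
Traceback (most recent call last):
  File "look2.py", line 8, in <module>
    print("far edge row",top,"pred rows for p=0,5..25",[proj(C,G+(.095+p/1000)*ax+.012*n)[1].round() for p in(0,5,10,15,20,25)],"sat",sat[0:90:6].round().astype(int),"t",s["t"].round(2))
                                                                                                                                                                          ^^^^^^^^^^^^
AttributeError: 'float' object has no attribute 'round'
Traceback (most recent call last):
  File "look2.py", line 8, in <module>
    print("far edge row",top,"pred rows for p=0,5..25",[proj(C,G+(.095+p/1000)*ax+.012*n)[1].round() for p in(0,5,10,15,20,25)],"sat",sat[0:90:6].round().astype(int),"t",s["t"].round(2))
                                                                                                                                                                          ^^^^^^^^^^^^
AttributeError: 'float' object has no attribute 'round'
```

```bash
sed -i 's/s\["t"\].round(2)/s["t"]/' look2.py; python3 - <<'E'
import cv2
for n in("p187g","g1","g2"):
    s=cv2.cvtColor(cv2.imread(f"pics/{n}.png"),cv2.COLOR_BGR2HSV)[:,276:296,1].mean(1);print(n,s[0:90:5].round().astype(int))
E
python3 look2.py g3;python3 pour.py 18 8
```

```text
p187g [185 185 185 183 182 171 165 159 154  70  21  21  22  24  25  25  21 215]
g1 [185 184 181 176 170 166 160  17  18  21  21  23  24  25  26  26  23 213]
g2 [ 23  23  22  22  22  22  23  21  22  24  24  24  25  25  27  27  24 212]
far edge row 0 pred rows for p=0,5..25 [np.float64(48.0), np.float64(29.0), np.float64(10.0), np.float64(-11.0), np.float64(-33.0), np.float64(-57.0)] sat [ 22  22  22  23  23  23  24  23  24  25  25  26  26  23 214] t 15.325
theta now 18.4 My tool 2.737 t 15.38 q [ 0.28  0.74 -0.   -0.05 -1.55  1.51] need [0.006 0.003 0.009] [0.006 0.014 0.002]
```

```bash
python3 -m handwheel '[[[0.03,0,0.05,0,0.12,0,255],[0.03,0,0.05,0,0.12,0,255]]]'; python3 look2.py g4;python3 pour.py 15 8; python3 - <<'E'
from h import *
for n in("top","side"):
    im=cams.grab_frame(n);cv2.imwrite(f"pics/{n}_g4.png",im)
    C=cam(n);print(n,[proj(C,[.62+a,-.01+.19*a,.014]).round() for a in(-.01,.01,.03)])
E
```

```text
t: 15.62
eef_pos: [0.5181, -0.0296, 0.0354]
ee_rot: [3.14, 0.662, 0.194]
force: [0.3, 0.5, -2.0]
width: 0.0284
gripper_force: 40.0
far edge row 0 pred rows for p=0,5..25 [np.float64(47.0), np.float64(29.0), np.float64(9.0), np.float64(-11.0), np.float64(-34.0), np.float64(-58.0)] sat [ 23  24  23  22  22  22  22  23  24  23  25  25  26  23 213] t 15.625
theta now 14.98 My tool 2.412 t 15.68 q [ 0.28  0.7  -0.05 -0.05 -1.48  1.51] need [0.019 0.002 0.019] [ 0.006 -0.001  0.002]
top [array([278., 200.]), array([277., 193.]), array([276., 186.])]
side [array([288., 231.]), array([294., 228.]), array([300., 225.])]
```

```bash
python3 - <<'E'
import cv2
for n,x,y in(("top",276,190),("side",296,227)):
    h=cv2.cvtColor(cv2.imread(f"pics/{n}_g4.png"),cv2.COLOR_BGR2HSV)
    print(n);print(h[y-22:y+20:3,x-24:x+26:3,1]);print(h[y-22:y+20:3,x-24:x+26:3,2])
E
python3 -c "
from h import *
s=arm.get_state();print(s['t'],s['force'],s['moment'])"
```

```text
top
[[168 154  31  24  32  18  20  15  64  14  23  47  33  41 131 150 138]
 [165 159  35  27  45  29  39  34  15  50  23  23  26  30  97 139 142]
 [168 163  85  64   8  85  60  13  22  29  21  37   8  53  90 141 136]
 [178 164 128  25  46  66  20  49  45  23  48  41  41  36 138 140 137]
 [149 124  57  36  15  29  31  28  15  30  13  21  40  53 140 128 134]
 [143 158  51  53  24  21  56  47  28  14  15  17 198  74 143 139 134]
 [163 153  56  52 255  78  40  40  27   9  12  73  45 145 137 134 134]
 [165 183  48  49  45 213  51  51  98 170  55  33 123 141 139 136 130]
 [164 159  15  50  48  49  50  44  48  29  43  52 144 135 127  87  13]
 [161 154  96  51  43  49  50  52  46  52  51  54  18  41  18  78 131]
 [149 149 154  49  48  50  50  51  51  54  51  55  71 153 162 172  12]
 [ 42  15  67  52  43  48  49  85  57  52  53  51  33   7  44   8 157]
 [ 17 102  94  52  49  48  47  50  44  43  44  39  36  32  28  23   8]
 [ 33  26  81  49  49  40  37  48  48  50  45  31  38  24  46  22  80]]
[[ 70  43  25  32  32  28  38  34  36  37  33  38  31  37  78 126 131]
 [ 65  69  22  28  34  35  26 
[... 2271 characters left out ...]
 40  49  41  39  62 101 100 100 101 101 101 104]
 [ 39 102  90  30  43  40  52  37  44  40  57  92 102 100 102 103  99]
 [101  85  75  62 142 109  38  36  40  40  39  48  95 103 102 103 100]
 [112 112 121 119 151 136 101  77  54  36  35  34  43 101 100 100 102]
 [104 104 113 154 104  98 112 120 122 115 101  80  72 102 101 100 103]
 [104  67  96 132 109 105 108 106 106 100 110 103 103  99 101 101 100]
 [ 69  64  63  66  94 103 106 108 106 105  98 102 100  99 102 100 102]
 [ 64  63  66  64  60 102 101 100 100  99 101 100 101 102 102 101 101]
 [ 63  63  68  66  63  72  96  97 103 103 101 102  99 102 102 101 104]]
15.775 [-0.3403402  -1.19017866 -3.49969317] [ 0.43727807 -2.44123977  0.02019314]
```

```bash
python3 -m handwheel '[[[0.04,0,0.06,0,0.05,0,255],[0.05,0,0.08,0,0.11,0,255],[0.05,0,0.08,0,0.11,0,255]]]';python3 look2.py g5; python3 pour.py 12 7 0; python3 pour.py 12 2.7 12;  python3 pour.py 12 -2.5 36
```

```text
t: 16.15
eef_pos: [0.5173, -0.0298, 0.0276]
ee_rot: [3.14, 0.607, 0.194]
force: [-0.3, -0.3, -2.6]
width: 0.0285
gripper_force: 40.0
far edge row 0 pred rows for p=0,5..25 [np.float64(47.0), np.float64(29.0), np.float64(9.0), np.float64(-12.0), np.float64(-34.0), np.float64(-58.0)] sat [ 23  24  24  23  24  23  23  23  24  24  24  26  26  23 209] t 16.15
theta now 11.78 My tool 2.217 t 16.2 q [ 0.28  0.68 -0.09 -0.05 -1.41  1.51] need [0.011 0.002 0.002] [ 0.006 -0.008  0.003]
theta now 11.78 My tool 2.217 t 16.2 q [ 0.28  0.68 -0.09 -0.05 -1.41  1.51] need [-0.096  0.002  0.105] [ 0.006 -0.008  0.003]
theta now 11.78 My tool 2.217 t 16.2 q [ 0.28  0.68 -0.09 -0.05 -1.41  1.51] need [-0.336  0.001  0.274] [ 0.006 -0.008  0.003]
```

```bash
python3 -m handwheel '[[[-0.03,0,0.03,0,0,0,255],[-0.06,0,0.06,0,0,0,255],[-0.1,0,0.1,0,0,0,255],[-0.13,0,0.12,0,0,0,255],[-0.16,0,0.14,0,0,0,255]]]';python3 look2.py g6; python3 -m handwheel '[[[-0.05,0,0.04,0,0,0,255],[-0.1,0,0.08,0,0,0,255],[-0.15,0,0.1,0,0,0,255],[-0.2,0,0.14,0,0,0,255],[-0.25,0,0.17,0,0,0,255]]]';python3 look2.py g7; python3 pour.py 12 -3.5 44
```

```text
t: 16.82
eef_pos: [0.5008, -0.033, 0.0253]
ee_rot: [3.14, 0.607, 0.194]
force: [0.0, 0.1, -2.1]
width: 0.0289
gripper_force: 40.0
far edge row 0 pred rows for p=0,5..25 [np.float64(47.0), np.float64(29.0), np.float64(9.0), np.float64(-12.0), np.float64(-34.0), np.float64(-58.0)] sat [ 23  22  23  22  23  22 156 128  31  22  22  21  21  15 198] t 16.825
t: 17.5
eef_pos: [0.4769, -0.0377, 0.0255]
ee_rot: [3.14, 0.607, 0.194]
force: [0.3, 0.1, -2.3]
width: 0.0282
gripper_force: 40.0
far edge row 46 pred rows for p=0,5..25 [np.float64(47.0), np.float64(29.0), np.float64(9.0), np.float64(-12.0), np.float64(-34.0), np.float64(-58.0)] sat [184 182 182 181 178 175 166 147  35  23  22  22  21  11 200] t 17.5
theta now 11.83 My tool 2.112 t 17.55 q [ 0.29  0.63 -0.2  -0.05 -1.35  1.5 ] need [-0.005  0.002  0.005] [ 0.005 -0.006  0.003]
```

```bash
python3 -c "
import cv2,numpy as np
a=[cv2.resize(cv2.imread(f'pics/{n}.png')[0:300,190:380],(380,600)) for n in('g6','g7')];cv2.imwrite('pics/c7.png',np.hstack(a))"
```

```text
(no output)
```

View pics/c7.png

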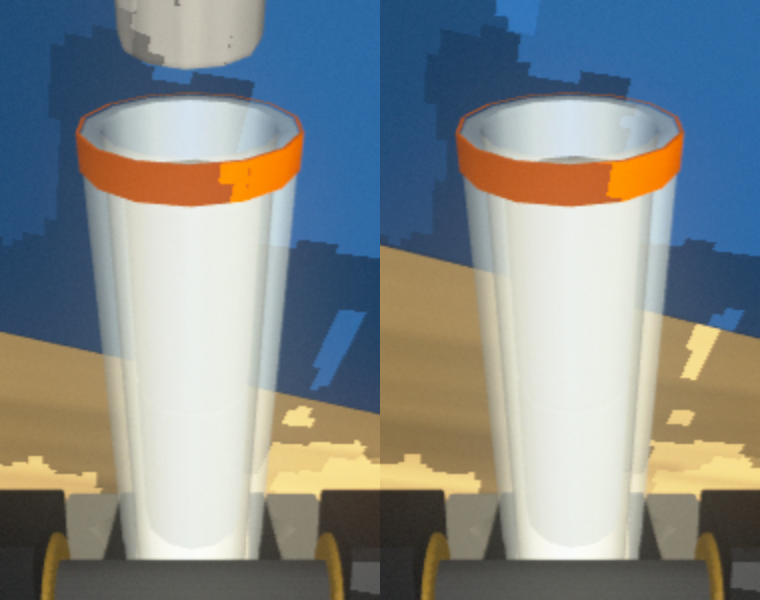

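```bash
python3 -m handwheel '[[[-0.06,0,-0.08,0,0.05,0,255],[-0.2,0,-0.28,0,0.15,0,255],[-0.37,0,-0.53,0,0.3,0,255],[-0.57,0,-0.82,0,0.4,0,255],[-0.57,0,-0.82,0,0.4,0,255]]]' > /dev/null; python3 -m handwheel '[[[-0.1,0,-0.2,0,0.1,0,255],[-0.25,0,-0.5,0,0.2,0,255],[-0.4,0,-0.9,0,0.4,0,255],[-0.4,0,-0.9,0,0.4,0,255]]]'; python3 pour.py 0 180 0; python3 - <<'E'
from h import *
im=cams.grab_frame("wrist");cv2.imwrite("pics/r1.png",im);s=arm.get_state();C=cam("wrist",s)
print("q",s["q"].round(2))
im=cams.grab_frame("top");cv2.imwrite("pics/r1t.png",im)
E
```

```text
t: 18.68
eef_pos: [0.4769, -0.0376, 0.1873]
ee_rot: [3.14, 0.2, 0.195]
force: [0.7, 0.6, -3.7]
width: 0.0281
gripper_force: 40.0
theta now -11.52 My tool 0.758 t 18.68 q [ 0.31  0.19 -0.32 -0.02 -1.26  1.46] need [ 0.552  0.004 -0.   ] [ 0.004 -0.402  0.005]
q [ 0.31  0.2  -0.32 -0.02 -1.26  1.46]
```

```bash
python3 -m handwheel '[[[0,-0.25,-0.1,0,0.06,0,255],[0,-0.5,-0.2,0,0.13,0,255],[0,-0.8,-0.3,0,0.2,0,255]]]' > /dev/null; python3 -m handwheel '[[[0,-0.27,0,0,0.06,0,255],[0,-0.53,0,0,0.13,0,255],[0,-0.8,0,0,0.2,0,255]]]' > /dev/null; python3 -m handwheel '[[[0,-0.27,0,0,0.06,0,255],[0,-0.53,0,0,0.13,0,255],[0,-0.8,0,0,0.2,0,255]]]' > /dev/null; python3 -m handwheel '[[[0,-0.27,0,0,0.06,0,255],[0,-0.53,0,0,0.13,0,255],[0,-0.8,0,0,0.2,0,255],[0,-0.8,0,0,0.2,0,255]]]'; python3 go.py .5240 .2281 .2024 3.1385 -.208 .195; python3 tube.py 8 23
```

```text
t: 20.4
eef_pos: [0.4306, 0.2148, 0.2054]
ee_rot: [3.137, -0.19, 0.198]
force: [0.1, -1.0, -2.6]
width: 0.0285
gripper_force: 40.0
t 20.4 q [ 0.99 -0.07 -0.64  0.18 -0.88  0.68] p [0.4306 0.2148 0.2054] [ 3.137 -0.19   0.198] w 0.0285 [1.149 0.065 0.26 ] [0.002 0.037 0.005]
t 20.4 G [0.4271 0.2142 0.2241] rpy [ 3.137 -0.19   0.198] M [-0.186  0.726 -0.026] F [ 0.12 -0.99 -2.64]
model pitch down deg -33.9 mouth [0.5044 0.2299 0.277 ]
top exp mouth/foot [168.1 223.1] [188.1 292.2] [([167.9, 224.9], 34), ([188.6, 293.6], 72)]
side exp mouth/foot [220.  108.9] [171.4 157. ] [([218.8, 107.0], 8), ([171.5, 157.3], 51), ([180.3, 170.6], 25)]
```

```bash
python3 -m handwheel '[[[0.3,0.02,0.06,0,0.01,0,255],[0.65,0.04,0.12,0,0.02,0,255],[0.9,0.06,0.2,0,0.035,0,255],[0.9,0.06,0.2,0,0.035,0,255]]]' > /dev/null; python3 go.py .5240 .2281 .2024 3.1385 -.208 .195;
```

```text
t 21.0 q [ 0.86  0.05 -0.53  0.18 -0.84  0.79] p [0.5058 0.2234 0.204 ] [ 3.139 -0.208  0.193] w 0.028 [ 0.226 -0.015  0.068] [ 0.001  0.    -0.003]
```

```bash
python3 -m handwheel '[[[0.1,-0.01,0.04,0,0,0,255],[0.23,-0.01,0.07,0,0,0,255],[0.23,-0.01,0.07,0,0,0,255]]]' > /dev/null; python3 -m handwheel '[[[0,0,0.3,0,0,0,255],[0,0,0.59,0,0,0,255],[0,0,0.59,0,0,0,255]]]'; python3 go.py .5779 .2371 .0887 3.1385 -.208 .195;python3 tube.py 9 23
```

```text
t: 21.75
eef_pos: [0.5323, 0.2296, 0.156]
ee_rot: [3.138, -0.207, 0.195]
force: [-0.5, 0.4, -1.3]
width: 0.0285
gripper_force: 40.0
t 21.75 q [ 0.83  0.15 -0.55  0.19 -0.72  0.81] p [0.5323 0.2296 0.156 ] [ 3.138 -0.207  0.195] w 0.0285 [0.392 0.015 0.942] [0.001 0.002 0.   ]
t 21.75 G [0.5285 0.2289 0.1746] rpy [ 3.138 -0.207  0.195] M [-0.227  0.801 -0.014] F [-0.51  0.38 -1.27]
model pitch down deg -34.9 mouth [0.6049 0.2441 0.2289]
top exp mouth/foot [168.6 184.1] [187.4 251.1] [([168.2, 185.6], 28), ([187.7, 252.3], 61)]
side exp mouth/foot [254.8 115.9] [209.2 161.8] [([253.2, 112.4], 20), ([209.1, 161.8], 48)]
```

```bash
python3 -m handwheel '[[[0.1,0,0.24,0,0,0,255],[0.2,0.01,0.48,0,0,0,255],[0.3,0.015,0.72,0,0,0,255],[0.36,0.015,0.86,0,0,0,255],[0.36,0.015,0.86,0,0,0,255]]]'; python3 -m handwheel '[[[0.02,0,0.04,0,0,0,255],[0.03,0,0.08,0,0,0,255],[0.03,0,0.08,0,0,0,255]]]';  python3 go.py .5779 .2371 .0887 3.1385 -.208 .195
```

```text
t: 22.48
eef_pos: [0.5754, 0.2374, 0.0963]
ee_rot: [3.14, -0.21, 0.195]
force: [-0.7, 0.3, -3.1]
width: 0.0282
gripper_force: 40.0
t: 22.85
eef_pos: [0.5787, 0.2375, 0.0908]
ee_rot: [3.139, -0.21, 0.195]
force: [-0.6, -5.1, 2.1]
width: 0.0288
gripper_force: 40.0
t 22.85 q [ 0.77  0.29 -0.54  0.21 -0.58  0.83] p [0.5787 0.2375 0.0908] [ 3.139 -0.21   0.195] w 0.0288 [-0.015  0.003  0.023] [-0.001 -0.003  0.   ]
```

```bash
python3 -m handwheel '[[[0,0.01,0.015,0,0,0,255],[0,0.01,0.015,0,0,0,255]]]'; python3 -m handwheel '[[[0,0,0,0,0,0,150],[0,0,0,0,0,0,110],[0,0,0,0,0,0,60],[0,0,0,0,0,0,0],[0,0,0,0,0,0,0]]]' 20; python3 tube.py 10 23
```

```text
t: 23.1
eef_pos: [0.5791, 0.237, 0.0897]
ee_rot: [3.14, -0.21, 0.195]
force: [-2.3, -4.9, 5.1]
width: 0.0283
gripper_force: 40.0
t: 23.72
eef_pos: [0.5793, 0.2375, 0.0894]
ee_rot: [3.14, -0.21, 0.195]
force: [-0.6, -0.2, 0.1]
width: 0.0706
gripper_force: 0.0
t 23.73 G [0.5754 0.2368 0.1079] rpy [ 3.14  -0.21   0.195] M [-0.15   0.679  0.051] F [-0.6  -0.18  0.12]
model pitch down deg -35.0 mouth [0.6517 0.2519 0.1625]
top exp mouth/foot [172.4 172.4] [189.8 236.1] [([172.4, 175.4], 28), ([191.1, 239.4], 49)]
side exp mouth/foot [269.5 131.8] [226.  175.6] [([267.6, 131.4], 14), ([224.3, 176.8], 44)]
```

```bash
python3 -m handwheel '[[[0,0,-0.1,0,0,0,0],[0,0,-0.5,0,0,0,0],[0,0,-1,0,0,0,0],[0,0,-1,0,0,0,0]]]'; python3 -m handwheel '[[[0,0,-0.5,0,-0.2,0,0],[0,0,-1,0,-0.4,0,0],[0,0,-1,0,-0.42,0,0]]]' >/dev/null; python3 tube.py 11 23 | grep exp; python3 - <<'E'
from h import *
for n in("top","side"):
    im=cv2.imread(f"pics/{n}_11.png");C=cam(n);h=cv2.cvtColor(im,cv2.COLOR_BGR2HSV)
    q=np.array([proj(C,[x,y,.004]) for x,y in((.549,.085),(.7225,.0676),(.7016,-.1236),(.528,-.105))])
    k=np.zeros(h.shape[:2],np.uint8);cv2.fillConvexPoly(k,q.astype(int),255);k=cv2.erode(k,np.ones((5,5)))
    m=((h[:,:,1]<75)&(k>0)).astype(np.uint8)
    N,l,s,c=cv2.connectedComponentsWithStats(m)
    for i in range(1,N):
        if s[i][4]>20:
            cn=cv2.findContours((l==i).astype(np.uint8),0,2)[0][0];r=cv2.minAreaRect(cn)
            print(n,c[i].round(1),s[i],r)
            b=cv2.boxPoints(r);print([plane(C,p,.014)[:2].round(4).tolist() for p in b],plane(C,c[i],.018).round(4))
s=arm.get_state();print(s["eef_pos"],s["ee_rot"],s["q"].round(2),s["t"])
E
```

```text
t: 24.32
eef_pos: [0.5641, 0.2357, 0.1719]
ee_rot: [-3.14, -0.216, 0.195]
force: [0.6, 0.7, -0.7]
width: 0.0876
gripper_force: 0.0
top exp mouth/foot [158.8 162.7] [177.5 241. ] [([175.0, 174.8], 19), ([190.9, 239.4], 36)]
side exp mouth/foot [264.   88.4] [209.9 127.5] []
top [276.7 193.2] [273 186   9  15 100] ((276.6756896972656, 193.05404663085938), (14.138313293457031, 7.233555316925049), 80.53767395019531)
[[0.6487, 0.0059], [0.6521, -0.014], [0.6122, -0.0204], [0.6088, -0.0006]] [ 0.629  -0.0074  0.018 ]
side [293.2 227.7] [286 222  15  12 115] ((293.32757568359375, 227.5689697265625), (7.984899044036865, 15.041322708129883), 68.19859313964844)
[[0.6086, 0.0051], [0.6532, 0.0131], [0.6499, -0.0167], [0.606, -0.0242]] [ 0.6272 -0.0098  0.018 ]
side [320.5 250.6] [307 245  25  12 142] ((318.4905700683594, 250.2830352783203), (7.617259502410889, 24.694664001464844), 79.3803482055664)
[[0.6307, -0.0898], [0.6977, -0.0958], [0.6898, -0.1212], [0.624, -0.115]] [ 0.6629 -0.1115  0.018 ]
[0.54663466 0.2312017  0.24524199] [3.14034679e+00 4.92148038e-05 1.93930590e-01] [ 0.73  0.21 -0.15  0.   -1.21  1.03] 24.8
```

```bash
python3 -m handwheel '[[[0.07,0.5,0,0,0,0,0],[0.14,1,0,0,0,0,0]]]'  >/dev/null;python3 -m handwheel '[[[0.07,0.5,0,0,0,0,0],[0.14,1,0,0,0,0,0]]]'  >/dev/null;python3 -m handwheel '[[[0.07,0.5,0,0,0,0,0],[0.14,1,0,0,0,0,0]]]'  >/dev/null
python3 -m handwheel '[[[0,0,0,0,0,0.3,0],[0,0,0,0,0,0.66,0],[0,0,0,0,0,0.99,0]]]'  >/dev/null; python3 -m handwheel '[[[0,0,0,0,0,0.33,0],[0,0,0,0,0,0.66,0],[0,0,0,0,0,0.99,0]]]'  >/dev/null; python3 -m handwheel '[[[0,0,0,0,0,0.33,0],[0,0,0,0,0,0.66,0],[0,0,0,0,0,0.99,0],[0,0,0,0,0,0.99,0]]]'; python3 go.py .629 -.008 .13 3.1416 0 -1.4
```

```text
t: 26.8
eef_pos: [0.6249, 0.0022, 0.2448]
ee_rot: [3.14, -0.002, -1.289]
force: [-0.4, 0.1, -0.1]
width: 0.0871
gripper_force: 0.0
t 26.8 q [ 0.32  0.27 -0.08  0.   -1.23 -0.04] p [0.6249 0.0022 0.2448] [ 3.140e+00 -2.000e-03 -1.289e+00] w 0.0871 [ 0.134 -0.016  1.436] [ 0.004 -0.004  0.222]
```

```bash
python3 -m handwheel '[[[0.07,0,0.5,0,0,0.1,0],[0.13,-0.02,1,0,0,0.22,0],[0.13,-0.02,1,0,0,0.22,0]]]'  >/dev/null;python3 -m handwheel '[[[0,0,0.4,0,0,0,0],[0,0,0.4,0,0,0,0],[0,0,0.4,0,0,0,0]]]' >/dev/null; cat > roll.py <<'E'
from go import *
s=arm.get_state();im=cams.grab_frame("wrist");cv2.imwrite("pics/roll.png",im);C=cam("wrist",s)
h=cv2.cvtColor(im,cv2.COLOR_BGR2HSV);e=proj(C,[.629,-.008,.014])
m=((h[:,:,1]<80)).astype(np.uint8);m[240:]=0
N,l,st,c=cv2.connectedComponentsWithStats(m)
print("exp",e.round(1),"p",s["eef_pos"].round(4),s["ee_rot"].round(3))
for i in range(1,N):
    if st[i][4]>150:
        r=cv2.minAreaRect(cv2.findContours((l==i).astype(np.uint8),0,2)[0][0]);b=cv2.boxPoints(r)
        W=np.array([plane(C,p,.014)[:2] for p in b]);ed=W[1]-W[0],W[2]-W[1];E=max(ed,key=np.linalg.norm)
        print(c[i].round(1),st[i],"ctr",plane(C,r[0],.018)[:2].round(4),"sizes",np.round([np.linalg.norm(v) for v in ed],4),"yaw",round(float(np.arctan2(E[1],E[0])),3))
E
python3 roll.py
```

```text
exp [287.1 202. ] p [ 0.6313 -0.0074  0.1362] [-3.139e+00 -2.000e-03 -1.398e+00]
[203.7 124.9] [184  38  43 178 185] ctr [ 0.7057 -0.0589] sizes [0.146  0.0026] yaw -1.699
[ 91.2 139. ] [  43   47   75  193 6421] ctr [ 0.8018 -0.0287] sizes [0.0557 0.1573] yaw 1.626
[289.6 203.6] [268 192  44  24 968] ctr [ 0.6269 -0.008 ] sizes [0.0368 0.0199] yaw -2.938
```

```bash
python3 go.py .627 -.008 .007 3.1416 0 -1.367
```

```text
t 27.6 q [ 0.3   0.35 -0.21  0.   -1.   -0.13] p [ 0.6314 -0.0073  0.1363] [-3.139e+00 -2.000e-03 -1.399e+00] w 0.0877 [-0.004  0.06   1.617] [-0.005 -0.004 -0.063]
```

```bash
python3 -m handwheel '[[[0,0.06,0.5,0,0,-0.06,0],[0,0.06,1,0,0,-0.06,0],[0,0.06,1,0,0,-0.06,0]]]'  >/dev/null; python3 -m handwheel '[[[0,0,0.3,0,0,0,100],[0,0,0.5,0,0,0,100],[0,0,0.6,0,0,0,100],[0,0,0.6,0,0,0,100]]]';  python3 go.py .627 -.008 .007 3.1416 0 -1.367
```

```text
t: 28.48
eef_pos: [0.6258, -0.0085, 0.0065]
ee_rot: [3.142, -0.002, -1.37]
force: [-0.2, 0.1, 0.6]
width: 0.0554
gripper_force: 0.0
t 28.48 q [ 0.3   0.49 -0.34  0.   -0.73 -0.1 ] p [ 0.6258 -0.0085  0.0065] [ 3.142e+00 -2.000e-03 -1.370e+00] w 0.0554 [-0.004 -0.016 -0.007] [ 0.    -0.003 -0.006]
```

```bash
python3 -m handwheel '[[[0,0,0,0,0,0,130],[0,0,0,0,0,0,145],[0,0,0,0,0,0,255],[0,0,0,0,0,0,255]]]' 20; python3 -m handwheel '[[[0,0,-0.1,0,0,0,255],[0,0,-0.5,0,0,0,255],[0,0,-1,0,0,0,255],[0,0,-1,0,0,0,255]]]' ; python3 -m handwheel '[[[0,0,-0.3,0,0,0,255],[0,0,-0.5,0,0,0,255],[0,0,-0.5,0,0,0,255]]]'; python3 go.py .554 -.247 .127 3.1416 0 -1.502;python3 roll.py
```

```text
t: 28.98
eef_pos: [0.6261, -0.0084, 0.0068]
ee_rot: [-3.14, -0.002, -1.37]
force: [0.4, -0.0, 3.3]
width: 0.0354
gripper_force: 20.0
t: 29.48
eef_pos: [0.6277, -0.008, 0.09]
ee_rot: [-3.136, -0.002, -1.37]
force: [1.2, -0.3, -0.0]
width: 0.0357
gripper_force: 20.0
t: 29.85
eef_pos: [0.6262, -0.0082, 0.1272]
ee_rot: [-3.139, -0.001, -1.37]
force: [-0.5, 0.3, -2.2]
width: 0.0356
gripper_force: 20.0
t 29.85 q [ 0.3   0.36 -0.23  0.   -0.98 -0.1 ] p [ 0.6262 -0.0082  0.1272] [-3.139e+00 -1.000e-03 -1.370e+00] w 0.0356 [2.746 1.479 0.004] [-0.004 -0.003  0.264]
exp [281.  204.4] p [ 0.6262 -0.0082  0.1272] [-3.139e+00 -1.000e-03 -1.370e+00]
[195.1 129.5] [170  33  53 201 214] ctr [ 0.7063 -0.052 ] sizes [0.1629 0.0026] yaw -1.698
[ 79.5 133.9] [  31   37   76  203 6912] ctr [ 0.8016 -0.0283] sizes [0.0549 0.1589] yaw 1.629
```

```bash
python3 -m handwheel '[[[0.4,0.22,0,0,0,0,255],[0.92,0.5,0,0,0,0,255]]]' >/dev/null; python3 -m handwheel '[[[0.45,0.25,0,0,0,0,255],[0.92,0.5,0,0,0,0,255]]]' >/dev/null; python3 -m handwheel '[[[0.45,0.25,0,0,0,0.13,255],[0.9,0.48,0,0,0,0.264,255],[0.9,0.48,0,0,0,0.264,255],[0.9,0.48,0,0,0,0.264,255]]]'
cat > vb.py <<'E'
from go import *
s=arm.get_state();im=cams.grab_frame("wrist");cv2.imwrite("pics/vb.png",im);C=cam("wrist",s)
h=cv2.cvtColor(im,cv2.COLOR_BGR2HSV);e=proj(C,[.554,-.247,.0425]);print("exp",e.round(1),s["eef_pos"].round(4),s["ee_rot"].round(3))
y,x=int(e[1]),int(e[0])
print("V along column (rows 100..250 /5)",h[100:250:5,x-4:x+4,2].mean(1).round().astype(int));
for r in range(y-70,y+60,10): print(r,"V",h[r,x-60:x+61:5,2],)
E
python3 vb.py
```

```text
t: 30.9
eef_pos: [0.5527, -0.2467, 0.1256]
ee_rot: [3.14, -0.001, -1.503]
force: [0.6, -0.0, -0.8]
width: 0.0359
gripper_force: 20.0
exp [281.9 214.9] [ 0.5527 -0.2467  0.1256] [ 3.140e+00 -1.000e-03 -1.503e+00]
V along column (rows 100..250 /5) [224 224 225 226 226 226 228 228 229 230 230 230 230  82 102 106 103 101
 101 100  81  80  78  91  72  70  68  67  68  65]
144 V [227 227 228 228 232 238 234 234 239 230 226 222 230 236 234 234 239 233
 223 217 210 217 221 223 224]
154 V [227 226 228 229 233 238 234 233 239 228 226 222 231 235 234 235 238 232
 221 206 212 215 222 226 227]
164 V [227 227 227 231 234 238 233 234 238 229  86  81  83  83  82  77 237 231
 220 207 213 219 223 226 224]
174 V [227 226 228 230 233 236 233 235 237 116 107 106 106 104 104 103 162 231
 214 207 213 218 225 227 225]
184 V [227 227 227 230 232 235 234 236 236 156 103 105 104 102 103 101 160 228
 214 210 211 222 224 226 224]
194 V [241 239 240 240 239 239 231 236 235 188 101 103 100 102  99 100 159 150
 208 211 212 223 226 227 225]
204 V [240 240 240 240 239 239 239 239 237 239  81  79  80  80  82  80 159 224
 209 214 219 223 227 226 225]
214 V [240 239 185 239 239 238 239 239 235 228  95  92  92  94  90  90 158 220
 209 211 219 224 227 226 222]
224 V [240 175 178 181 184 189 187 212 220 229  72  70  69  69  72  68 156 204
 211 212 219 151 226 224 221]
234 V [238 176 179 181 184 183 182 191 232 228  71  68  66  66  67  68 142 133
 134 136 143 147 151 146 146]
244 V [239 171 175 178 183 182 183 191 150 151  68  65  68  63  66  65 130 134
 135 134 142 147 147 145 138]
254 V [110 111 113 112  56  50  97  98  95  98  93  96  94  93  93  90  88  91
  91  89  89  44  64 109 110]
264 V [108 114 110 102  49  44 112 111 112 110 173 166 164 160 125 111 106 107
 161 158 157  42  42 101 109]
```

```bash
python3 - <<'E'
from go import *
im=cv2.imread("pics/vb.png");s=arm.get_state();C=cam("wrist",s);V=cv2.cvtColor(im,cv2.COLOR_BGR2HSV)[:,:,2].astype(int)
print(V[160:252,276:290].mean(1).round().astype(int))
for r in(172,178,184,190,196,205,225,235): print(r,V[r,262:308])
R=Rn.from_euler("xyz",s["ee_rot"]);
def tl(px,z): 
    p=plane(C,px,z);return p[:2].round(4),(R.inv().apply(p-s["eef_pos"])[:2]*1000).round(1)
print("S exp rows of far edge,bottom,near edge:",[proj(C,s["eef_pos"]+R.apply([d,0,0])*1-[0,0,s["eef_pos"][2]-z])[1].round(1) for d,z in((.035,.0425),(.0155,.0425),(0,.027),(-.0155,.0425),(-.035,.0425))])
E
```

```text
[232 232 121  84  82  82  82  82  81  83 102 105 105 106 105 105 104 106
 104 103 103 103 103 103 103 100 102 102 102 101 102 100  99  99 100  99
  90  82  82  82  81  81  81  80  80  80  80  80  78  79  79  90  93  93
  92  92  92  75  72  72  71  71  71  71  70  69  69  71  70  69  68  68
  68  68  67  67  66  69  68  68  68  68  68  68  66  65  65  65  66  64
  75  83]
172 [235 233 231 171 116 108 108 108 108 108 108 107 106 106 108 108 104 105
 105 107 103 105 103 107 102 105 107 105 102 103 105 107 103 104 102 106
 127 156 166 163 162 225 234 233 231 229]
178 [235 232 228 188 127 106 107 107 107 107 108 107 109 106 104 105 104 103
 106 105 105 107 104 104 104 104 103 105 104 104 102 103 106 104 102 105
 115 154 162 163 162 160 158 219 230 227]
184 [234 232 230 228 156 107 107 106 103 103 104 103 104 102 105 106 105 104
 103 104 101 102 104 101 102 104 102 103 101 103 101  98 100 101 101 101
 113 153 165 160 159 157 157 219 228 225]
190 [233 233 229 229 169 111 102 105 105 102 102 102 102 101 105 103 103 100
 102  99 100 103  99 102 103 101 101 100 100 102 100 101 102 103 101 102
[... 247 characters left out ...]
 240 239 238 219 130  82  80  82  83  82  85  80  83  82  79  78
  80  79  83  77  82  80  80  79  79  80  80  79  78  79  79  79  80  79
  79 146 159 156 155 154 218 227 222 221]
225 [156 159 157 158 158 152 136  92  70  72  69  70  71  72  66  68  68  70
  71  71  73  69  68  65  67  71  73  69  68  68  70  70  66  68  68  66
  67  85 140 154 153 147 146 143 146 143]
235 [228 228 228 230 229 175 136  90  70  70  68  67  68  67  67  67  67  66
  65  67  67  67  67  66  68  67  66  70  67  65  64  65  62  67  64  65
  62  69 112 141 140 134 134 133 129 132]
S exp rows of far edge,bottom,near edge: [np.float64(168.7), np.float64(195.1), np.float64(209.7), np.float64(234.9), np.float64(258.6)]
```

```bash
python3 - <<'E'
from go import *
im=cv2.imread("pics/vb.png");s=arm.get_state();C=cam("wrist",s);K=C[0];V=cv2.GaussianBlur(cv2.cvtColor(im,cv2.COLOR_BGR2GRAY),(3,3),0).astype(float)
R=Rn.from_euler("xyz",s["ee_rot"])
def tl(px,z): return R.inv().apply(plane(C,px,z)-s["eef_pos"])[:2]*1000
def cross(v,a,b,th):
    for i in range(a,b):
        if (v[i]-th)*(v[i+1]-th)<=0: return i+(th-v[i])/(v[i+1]-v[i]+1e-9)
print(V[255,240:335:2].round().astype(int))
L=[];Rr=[]
for r in range(172,196,2):
    L.append(tl((cross(V[r],258,275,150),r),.0425));Rr.append(tl((cross(V[r],292,304,128),r),.0425))
L=np.array(L);Rr=np.array(Rr);print("top face left/right edge tool xy",L.mean(0).round(2),Rr.mean(0).round(2),"slope",np.polyfit(L[:,0],L[:,1],1)[0].round(3),np.polyfit(Rr[:,0],Rr[:,1],1)[0].round(3))
for nm,a,b,th in(("far",164,176,92),("groove",192,204,90),("bottom",206,214,83)):
    e=[(c,cross(V[:,c-1:c+2].mean(1),a,b,th-(4 if nm=="groove" else 0))) for c in range(270,297,3)]
    z=.027 if nm=="bottom" else .0425
    T=np.array([tl(p,z) for p in e if p[1]]);print(nm,[round(p[1],1) if p[1] else None for p in e],T.mean(0).round(2),"slope",np.polyfit(T[:,1],T[:,0],1)[0].round(3))
E
```

```text
[67 46 46 45 57 92 95 95 94 95 94 93 94 94 94 93 93 93 93 91 91 93 92 92
 91 90 90 90 91 91 90 90 90 90 90 90 88 89 90 89 89 82 48 39 41 41 74 99]
top face left/right edge tool xy [ 24.43 -13.22] [24.44 11.31] slope -0.035 -0.047
far [np.float64(170.6), np.float64(170.6), np.float64(170.4), np.float64(170.3), np.float64(170.0), np.float64(170.1), np.float64(169.9), np.float64(169.9), np.float64(169.8)] [33.85 -1.26] slope 0.035
groove [np.float64(196.4), np.float64(196.2), np.float64(196.1), np.float64(196.0), np.float64(195.7), np.float64(195.6), np.float64(195.4), np.float64(195.3), np.float64(195.2)] [14.93 -1.3 ] slope 0.053
bottom [np.float64(208.2), np.float64(211.4), np.float64(211.2), np.float64(211.4), np.float64(211.1), np.float64(211.0), np.float64(210.9), np.float64(210.9), np.float64(210.9)] [-0.98 -1.49] slope -0.048
```

```bash
python3 -m handwheel '[[[-0.01,-0.012,0.3,0,0,-0.04,255],[-0.01,-0.012,0.62,0,0,-0.085,255],[-0.01,-0.012,0.62,0,0,-0.085,255],[-0.01,-0.012,0.62,0,0,-0.085,255]]]'
cat > vb2.py <<'E'
from go import *
s=arm.get_state();im=cams.grab_frame("wrist");cv2.imwrite("pics/vb2.png",im);C=cam("wrist",s)
V=cv2.cvtColor(im,cv2.COLOR_BGR2HSV)[:,:,2].astype(int)
print(s["eef_pos"].round(4),s["ee_rot"].round(4))
R=Rn.from_euler("xyz",s["ee_rot"]);print("rows exp d=35,15.5,0(bot),",[proj(C,s["eef_pos"]+R.apply([d,0,0])-[0,0,s["eef_pos"][2]-z]).round(1) for d,z in((.035,.0425),(.0155,.0425),(0,.027))])
print("rows150+",V[150:256,276:290].mean(1).round().astype(int))
for r in(182,190,198,206,214): print(r,"L",V[r,255:272],"R",V[r,293:310])
for r in(254,257): print(r,"L",V[r,240:256],"R",V[r,316:332])
for c in(268,275,282,289,296): print(c,V[165:250,c-1:c+2].mean(1).round().astype(int))
E
python3 vb2.py
```

```text
t: 31.45
eef_pos: [0.5549, -0.2455, 0.0777]
ee_rot: [-3.141, -0.002, -1.459]
force: [0.0, 0.2, -0.8]
width: 0.0358
gripper_force: 20.0
[ 0.5549 -0.2455  0.0777] [-3.1408e+00 -2.0000e-03 -1.4589e+00]
rows exp d=35,15.5,0(bot), [array([283.4, 181.4]), array([283.5, 213.6]), array([283.6, 229.7])]
rows150+ [226 226 226 227 226 226 226 226 226 226 227 226 226 227 227 227 227 227
 227 227  97  81  81  80  80  79  79  79  78  78  79  95 103 103 102 102
 102 103 102 101 104 101 100 100 100  99  99  99 100  98  97  98  98  99
  99  97  96  95  94  95  95  95  93  85  77  77  76  76  76  75  75  75
  70  68  68  65  66  65  63  63  67  67  67  67  66  67  66  66  66  66
  66  64  63  63  64  64  64  63  62  63  73  82  88  90  92  94]
182 L [234 235 237 237 239 238 237 235 233 232 229 228 154 106 105 105  99] R [103 102 101 103 106 101 102 102 100 103 101 101 101 103 101 134 157]
190 L [235 237 238 238 238 238 235 235 233 231 229 228 169 113 105 105 103] R [102 101 103 102 101 103 102 102 102 103  99 101 100 100 103 147 160]
198 L [236 236 238 239 238 236 235 232 231 228 229 227 167 111 100  
[... 1657 characters left out ...]

289 [233 233 233 233 233  99  81  80  80  79  80  77  78  78  77  79  95 103
 103 101 101 101 101 101 101 103 102 101  99  98  99  99  98 100  98  97
  96  97  98  97  96  96  95  96  93  94  93  93  86  75  77  75  75  76
  75  75  74  75  73  73  71  71  72  63  62  69  68  67  70  69  66  68
  66  65  66  65  62  62  63  63  63  64  63  60  61]
296 [233 234 234 234 233 113  82  79  80  80  78  79  78  78  78  78  94 103
 102  99 101 101 102 102  99 102 102 100  98  98  98  98  97  99  97  95
  96  97  97  98  97  96  95  93  93  95  97  92  85  74  76  74  75  74
  75  73  75  74  71  73  72  73  71  71  72  86  87  86  87  86  67  64
  65  65  64  63  64  63  62  62  63  63  62  62  62]
```

```bash
python3 -m handwheel '[[[0.015,0.01,0.2,0,0,0,255],[0.015,0.01,0.4,0,0,0,255],[0.015,0.01,0.51,0,0,0,255],[0.015,0.01,0.51,0,0,0,255]]]'; python3 -m handwheel '[[[0,0,0.01,0,0,0,255],[0,0,0.02,0,0,0,255],[0,0,0.02,0,0,0,255]]]';python3 -c "
from h import *
s=arm.get_state();print(s['eef_pos'],s['ee_rot'],s['force'],s['moment'])"
```

```text
t: 32.0
eef_pos: [0.553, -0.2473, 0.0351]
ee_rot: [3.14, -0.001, -1.46]
force: [-0.6, 0.3, -0.2]
width: 0.0356
gripper_force: 20.0
t: 32.38
eef_pos: [0.5536, -0.2473, 0.0348]
ee_rot: [-3.141, -0.002, -1.46]
force: [0.0, 0.2, -0.7]
width: 0.0359
gripper_force: 20.0
[ 0.55357297 -0.24730018  0.03475447] [-3.14106207e+00 -1.60357990e-03 -1.45981253e+00] [ 0.04642493  0.21196057 -0.66420493] [ 0.10592476 -0.01661265 -0.00754627]
```

```bash
python3 -m handwheel '[[[0,0,0.012,0,0,0,255],[0,0,0.012,0,0,0,255]]]'; python3 -m handwheel '[[[0,0,0.012,0,0,0,255],[0,0,0.012,0,0,0,255]]]'
```

```text
t: 32.62
eef_pos: [0.5537, -0.2472, 0.034]
ee_rot: [-3.141, -0.002, -1.46]
force: [-0.8, 1.5, 3.2]
width: 0.0361
gripper_force: 20.0
t: 32.88
eef_pos: [0.5538, -0.2471, 0.0338]
ee_rot: [-3.141, -0.002, -1.459]
force: [-3.8, 4.2, 9.9]
width: 0.0357
gripper_force: 20.0
```

```bash
python3 -m handwheel '[[[0,0,-0.006,0,0,0,255],[0,0,-0.006,0,0,0,150],[0,0,-0.006,0,0,0,130],[0,0,-0.006,0,0,0,110],[0,0,-0.006,0,0,0,90]]]' 5; python3 -m handwheel '[[[0,0,0,0,0,0,90],[0,0,0,0,0,0,90]]]'; python3 -m handwheel '[[[0,0,-0.2,0,0,0,90],[0,0,-0.6,0,0,0,90],[0,0,-1,0,0,0,90],[0,0,-1,0,0,0,90]]]'; python3 vb2.py | head -3
```

```text
t: 33.5
eef_pos: [0.5533, -0.2474, 0.0328]
ee_rot: [3.141, -0.002, -1.46]
force: [0.2, 0.5, -0.5]
width: 0.0539
gripper_force: 0.0
t: 33.75
eef_pos: [0.5535, -0.2473, 0.0331]
ee_rot: [-3.142, -0.002, -1.46]
force: [0.3, 0.4, -0.9]
width: 0.0566
gripper_force: 0.0
t: 34.25
eef_pos: [0.5556, -0.2476, 0.1173]
ee_rot: [-3.135, -0.004, -1.459]
force: [-0.3, 0.6, -1.5]
width: 0.0564
gripper_force: 0.0
[ 0.5556 -0.2476  0.1173] [-3.1352 -0.0036 -1.4592]
rows exp d=35,15.5,0(bot), [array([284.4, 170.8]), array([284.4, 198.1]), array([284.6, 212.9])]
rows150+ [218 218 219 218 218 218 219 218 218 219 219 219 218 219 219 124  80  77
```

Check the roller in the groove: its ends relative to the block's, its direction and row.

```bash
python3 - <<'E'
from go import *
s=arm.get_state();im=cams.grab_frame("wrist");cv2.imwrite("pics/fin.png",im);C=cam("wrist",s)
V=cv2.cvtColor(im,cv2.COLOR_BGR2HSV)[:,:,2].astype(int)
for c in(262,270,277,284,291,299,306): print(c,V[164:250:2,c-1:c+2].mean(1).round().astype(int))
for r in(176,184,192,200,206,212,218,228): print(r,"L",V[r,252:276],"R",V[r,292:316])
R=Rn.from_euler("xyz",s["ee_rot"]);e=s["eef_pos"]
print("exp seat ends/centre if at tool 0:",[proj(C,[*(e+R.apply([0,y,0]))[:2],.041]).round(1) for y in(-.018,0,.018)],"block +-12 at x=25:",[proj(C,[*(e+R.apply([.025,y,0]))[:2],.0425]).round(1) for y in(-.012,.012)])
E
```

```text
262 [229 230 230 231 231 232 232 233 232 232 232 232 232 231 231 230 229 229
 229 228 231 232 204 186 187 184 189 194 165 122 117 114 118 115 118 140
 146 141 143 143 144 144 142]
270 [220 213 193 155 130 133 133 133 132 132 130 133 131 141 143 142 140 140
 138 130 146 152 121 134 150 162 176 188 192 133 113 109 105 103  98  85
 104 101 100  99 101 101  99]
277 [215  79  77  76  75 100 100 101  99  99  97  98  98  97  96  97  94  95
  91  77  77  76 117 133 150 158 172 185 182 180 177 126 118 117 100  85
  64  65  63  62  65  65  66]
284 [222  77  78  78  75  98  99  98  98  99  96  96  97  96  96  94  93  94
  90  78  76  74 112 130 147 155 168 179 182 181 176 165 154 150 115  87
  65  63  61  66  86  77  66]
291 [227  77  74  75  76  98 101  99  99  98  96  95  95  93  95  96  91  93
  89  76  76  75 109 128 147 153 161 175 178 177 178 167 155 151 138  86
  63  64  64  77  87  87  65]
299 [228  77  75  77  76  98  98  98  97  99  95  96  94  95  97  94  93  93
  89  76  76  75 105 126 144 152 159 171 174 173 178 168 154 153 143  87
  64  61  63  64  88  88  64]
306 [230 230 231 201
[... 1279 characters left out ...]
52 149 150 151] R [147 145 145 146 146 143 146 142 143 144 144 141 140 141 142 145 142 140
 142 140 127 128 130 128]
218 L [180 178 178 182 223 231 232 231 230 210 183 188 191 192 190 190 190 188
 187 188 189 187 187 186] R [174 173 172 173 174 172 170 172 170 170 168 168 167 167 168 166 167 168
 167 167 150 122 122 126]
228 L [176 174 176 176 181 180 162 154 149 134 113 107 106 103 102 106 103 104
 105 105 106 106 106 106] R [154 154 154 151 153 155 155 152 154 159 158 154 156 160 159 157 157 159
 157 156 145 129 128 129]
exp seat ends/centre if at tool 0: [array([259.3, 218.9]), array([284.2, 218.9]), array([309.1, 219. ])] block +-12 at x=25: [array([266.9, 185.3]), array([301.3, 185.3])]
```

```bash
python3 -m handwheel '[[[0,0,-0.5,0,0,0,60],[0,0,-1,0,0,0,60],[0,0,-1,0,0,0,60],[0,0,-1,0,0,0,60]]]'; python3 - <<'E'
from h import *
for n in("top","side"):
    a=cv2.imread(f"pics/{n}0.png");im=cams.grab_frame(n);cv2.imwrite(f"pics/{n}_end.png",im)
    d=(cv2.GaussianBlur(cv2.absdiff(a,im),(3,3),0).max(2)>45).astype(np.uint8)
    N,l,s,c=cv2.connectedComponentsWithStats(d);print(n,[(c[i].round().tolist(),s[i][2:].tolist()) for i in range(1,N) if s[i][4]>25])
    print([x[1] for x in blobs(im,(3,120,90),(16,255,255),15)[2]][:6])
E
```

```text
t: 34.85
eef_pos: [0.5528, -0.2468, 0.1922]
ee_rot: [3.141, -0.001, -1.46]
force: [-1.0, 0.3, -0.2]
width: 0.0669
gripper_force: 0.0
top [([309.0, 256.0], [367, 303, 31874]), ([278.0, 138.0], [24, 11, 208]), ([342.0, 147.0], [4, 10, 29]), ([182.0, 205.0], [9, 13, 74]), ([366.0, 219.0], [6, 11, 61]), ([350.0, 260.0], [12, 11, 59]), ([333.0, 295.0], [4, 16, 41]), ([57.0, 377.0], [103, 77, 3376]), ([277.0, 410.0], [52, 20, 609]), ([303.0, 404.0], [7, 8, 27])]
[[172.9, 175.2], [429.8, 236.6], [191.2, 239.3], [148.8, 282.7], [199.0, 328.8], [6.3, 405.7]]
side [([31.0, 111.0], [77, 263, 9351]), ([32.0, 9.0], [11, 22, 124]), ([75.0, 38.0], [44, 95, 1846]), ([187.0, 13.0], [109, 39, 2138]), ([296.0, 118.0], [132, 257, 12702]), ([338.0, 56.0], [40, 15, 100]), ([96.0, 136.0], [32, 57, 862]), ([344.0, 122.0], [10, 8, 26]), ([247.0, 156.0], [10, 10, 54]), ([85.0, 165.0], [13, 10, 104]), ([71.0, 167.0], [12, 9, 85]), ([2.0, 181.0], [6, 8, 45]), ([347.0, 217.0], [8, 9, 38]), ([354.0, 222.0], [8, 7, 35]), ([321.0, 239.0], [6, 15, 70]), ([78.0, 250.0], [11, 6, 36]), ([262.0, 290.0], [65, 49, 1688]), ([23.0, 279.0], [40, 9, 148]), ([300.0, 296.0], [9, 6, 38])]
[[180.5, 170.7], [224.4, 176.9], [475.1, 222.5], [15.9, 407.4]]
```

```bash
python3 - <<'E'
import cv2,numpy as np
for n,(x0,y0,x1,y1) in(("top",(224,115,315,150)),("side",(322,182,380,242))):
    a=cv2.imread(f"pics/{n}0.png",0).astype(np.float32)
    for e in("g4","11","end"):
        try:b=cv2.imread(f"pics/{n}_{e}.png",0).astype(np.float32)
        except Exception: continue
        r=cv2.matchTemplate(b[y0-8:y1+8,x0-8:x1+8],a[y0:y1,x0:x1],cv2.TM_CCOEFF_NORMED);_,m,_,p=cv2.minMaxLoc(r);print(n,e,round(m,3),(p[0]-8,p[1]-8),b[y0:y1,x0:x1].mean().round(1),a[y0:y1,x0:x1].mean().round(1))
a=cv2.imread("pics/top0.png",0);b=cv2.imread("pics/top_end.png",0);print(a[131:147:2,262:298:3]);print(b[131:147:2,262:298:3])
E
```

```text
top g4 0.212 (-8, -8) 102.6 122.2
top 11 0.995 (0, 0) 138.1 122.2
top end 0.401 (-4, -8) 116.7 122.2
side g4 0.972 (0, 0) 152.0 141.1
side 11 0.998 (0, 0) 145.2 141.1
side end 0.386 (2, -8) 128.4 141.1
[[127 131 119 117 119 123 120 120 122 120 129 132]
 [132 129  23  31  27  24  22  30  31  30 131 133]
 [129 127  27  34  29  33  33  24  32  27 132 131]
 [128 131  28  34  60 111 113 112  90  26 128 131]
 [116 113  28  26  70 132 135 132 107  24 117 118]
 [134 133  34  31  62 121 121 122  97  33 134 135]
 [136 138  24  32  32  23  21  20  29  26 130 134]
 [137 135 133 131 101 107 133 132 133 111 134 132]]
[[43 53 74 76 71 77 71 68 71 73 68 69]
 [42 56 75 74 74 74 78 77 72 73 77 69]
 [36 68 79 78 81 74 79 77 77 74 79 79]
 [45 74 85 80 84 84 82 84 78 76 79 78]
 [52 76 88 85 87 82 86 85 86 85 86 82]
 [58 83 87 86 88 86 82 88 90 88 84 87]
 [61 82 83 81 83 83 85 85 85 86 87 84]
 [63 77 79 81 81 81 81 83 83 83 84 83]]
```

```bash
python3 -c "
from station import arm
print(arm.job_done())"
```

```text
the job is handed in; nothing more can be done
None
```

The job is handed in, 35 s into the 72 s allowed: the first roller lies along the V-block's groove, centred to about 0.3 mm, and the tube is back in its rest against the toe plate with the other two rollers inside. The caliper showed no movement after the pour, but I did not re-check the tape or the carton at the end.

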